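Prop the fixture lid and knock out the coil

TASK

Open the curing fixture on the bench: raise its lid by the bar and tip it right back until it rests open. Swing the prop rod up to its stop, then tip the lid forward again so that it rests on the rod with the rod's tip in the socket under the lid. Finally press the knockout pedal all the way down so that the coil rises out of its nest, and leave the coil standing there; do not disturb the things lying around.

Things in the scene. Friction and masses are not known exactly. Their poses are not given: they have to be found in the camera images.
- fixture: Grey steel housing fixed to the bench, 140 (x) x 240 (y) x 94 mm high, on a dark foot flange 170 x 270 x 6 mm. Origin: centre of its underside. x points from its front (lid bar, pedal, rod pivot; faces the robot) to its hinge side, y to its left, z up. Inside, an aluminium deck 58 mm above the bench has a 43 mm square nest, 24 mm deep, centred at x -5, y -20 mm.
- lid (a joint): Lid angle, rad: 0 closed, 1.75 right back on its stop, leaning past upright, where it stays by its weight. Below 1.57 it sinks shut (damped hinge, 0.12 N m s/rad) unless the rod holds it, at 1.22. Aluminium plate 134 x 236 x 6 mm, 0.35 kg, in one plane with the hinge line.
- lid_hinge (a point): Middle of the lid's hinge line (fixed), 97 mm above the bench, 75 mm behind the fixture's origin; the lid turns about the fixture's y axis here, its front edge rising.
- lid_bar (a point): Centre of the lid's bar handle: a round steel bar 10 mm thick, 90 mm long along y, in the lid's plane, 174 mm from the hinge line and 34 mm beyond the plate's edge, with a lug at each end. Lid closed, it is 97 mm above the bench, 27 mm clear of the housing's front, with nothing under it; lift it from below or pinch it.
- rod (a joint): Prop rod angle q, rad. The rod points from its pivot along cos(q+0.15) Y + sin(q+0.15) (0.80 X + 0.60 Z), with X, Y, Z the fixture's axes: at 0 it sticks out almost level to the fixture's left, at 1.42 it is at its stop, leaning back over the housing 37 degrees above level. A stiff pivot (0.045 N m) keeps it where it is left.
- rod_pivot (a point): Pivot of the prop rod, on the dark bracket at the left end of the housing's front, 101 mm above the bench, 83 mm in front of and 98 mm to the left of the fixture's origin.
- rod_tip (a point): Centre of the 10 mm round tip of the prop rod, 145 mm from the pivot; the steel rod is 8 mm thick.
- lid_hole (a point): Centre of the holding hole: the round socket on the underside of the lid (a ring 36 mm outside, 27 mm inside, 12 mm deep), at its left side, 100 mm from the hinge line. This point is where the rod tip's centre lies when fully in.
- pedal (a joint): Angle of the knockout pedal in rad: 0 up (as found), 0.36 fully down at its stop. A stiff pivot (about 0.13 N m, some 3 to 4 N at the pad) keeps it where it is left; it lifts a square ejector plate under the coil by 50 mm per rad, 18 mm in all.
- pedal_pad (a point): Centre of the top of the pedal's black pad, 34 mm (x) by 36 mm (y), in front of the housing at its right end: as found 53 mm above the bench, 118 mm in front of and 85 mm to the right of the fixture's origin. It sinks about 20 mm when pressed to the stop; the pedal's pivot is 58 mm behind it, 11 mm lower.
- nest (a point): Centre of the nest's floor, 34 mm above the bench, where the coil's underside stands at the start.
- coil_mid (a point): Centre (half-way up) of the wound coil standing in the nest: white square bobbin flanges about 41 mm wide below, red wire hank above, 53 mm tall, 0.1 kg. At the start 26 mm above the nest floor; its axis is z.
- tape_mid (a point): Centre of a roll of yellow tape, 64 mm across, 18 mm high, loose on the bench: a bystander.
- reel_mid (a point): Centre of a reel of solder wire, 58 x 76 x 53 mm, loose on the bench: a bystander.
- shell_mid (a point): Centre of a pressed aluminium half shell, 46 x 36 x 13 mm, loose on the bench: a bystander.

How it is judged:
By the outcome, as a careful person would: the job done as asked, in the order asked, and still so for the second after the job is handed in, with the robot touching nothing.
It also fails if it takes over 59 s, if anything falls off the work surface, if the arm or the gripper's body presses on something with over 40 N, if the wrist force passes 120 N, or if a joint passes its speed limit or range.

ROBOT

A 6-joint arm with a two-finger parallel gripper is mounted at the origin on a cart in front of the work surface, level with it; the furniture and walls round the work are solid. World frame = base frame: x ahead of the robot, y to its left, z up, the work surface at z = 0. Lengths are in mm, angles in rad, forces in N, time in s.
With the tool pointing down it reaches from about 250 to 800 mm from the base axis. Payload 8.5 kg.
Tool frame: the origin (TCP) lies on the centre line of the jaws, within the pads' length; the fingertips stand tip_extent ahead of it and the grasp point (between the pads) lies 8 mm behind it (tip_extent is the distance from the TCP to the fingertips, in mm); x points along the fingers, y is the direction in which the jaws open and shut, and the axes are right-handed (so a half turn about x gives the same grasp; the last joint's range is limited). The gripper opens to 85 mm and grips with 20 to 120 N. Pads are 22 mm wide; open, the fingers measure 114 mm over their backs; the gripper's body (76 mm by 85 mm) begins 54 mm behind the grasp point. The pads swing forward as they close: fully open they stand 13 mm farther back than shut.
Start: joints at [-1.119, 0.238, -0.013, 1.319, 0, 1.571], TCP at [229.187, -472.285, 242.276] pointing down, gripper open.
Joint ranges: [-2.66, 2.66], [-1.03, 1.9], [-1.14, 1.46], [-1.82, 2.27], [-1.45, 1.34], [-3.14, 3.14]. Speed limits (rad/s): [2.22, 2.22, 2.79, 3.14, 3.14, 3.14].

INTERFACE

Orientations are given as a rotation vector (axis times angle).
In Python, from workcell import observe, camera, hand_in, tip_extent gives the robot as it stands.
- The arm moves only by the tool carry_out, never from a script. Its argument "rows" is a list of rows, each an object with "delta_pos": the shift along the tool's x, y, z in m, a list of three; "angular": the turn, a rotation vector about the tool's x, y, z in rad, a list of three; "fingers": the opening, from 0 (shut) to 1 (fully open). A call has 1 to 5 rows; each row is the pose to reach, as a shift and turn from the pose commanded when the call began, along the tool's axes at that moment; what a row does not reach only later rows make up. A row lasts 1/10 s, in which the tool goes at most 50 mm and 8.59 degrees, less where a joint would pass 70% of its speed; a pose out of reach is approached as far as the arm can. A call with a gripper value outside its range is refused whole. The fingers move at their own pace and stop on an object; "grip_force" is the grip in N (left out, the last holds). Time passes only in rows, so rows that repeat a pose let the fingers close. It gives the time, the measured TCP pose, the force and the opening at its end, in the units of the state.
- observe(): the state, without advancing time (a new reading comes with each control period).
- camera(name): name is "scene" or "side" or "wrist"; returns a dict with "image" (420x560x3 uint8, red, green, blue), "camera_matrix" (3x3 intrinsics, pixels), "distortion" ([k1, k2, p1, p2, k3] as OpenCV has them; the pictures are not rectified), "eye" and "orientation" of the camera in the world; the wrist camera has in their place "tool_from_camera" (4x4, takes a point from camera to tool coordinates, whose origin is the TCP and whose axes are the tool frame's). Camera axes: x right, y down, z forward; pixel columns grow to the right and rows downward; lengths in mm; the calibration is good to about 2 mm. A picture is of the moment at which its call begins: read the wrist's pose just before it. There is no depth.
- hand_in(): hands the job in, once; it reports no verdict.
The state is a dict: "time": time; "joint_pos": joint angles; "dq": joint speeds; "joint_efforts": joint torques, N m; "tcp_pos": TCP position; "tcp_rot": TCP orientation; "force": force on the tool from outside, world axes, zero at the start; "ft_torque": the same for the moment, N m; "opening": finger opening in mm.
Only numpy, scipy, OpenCV 4.12 (cv2) and the standard library are available. Lean on these libraries where they do the work, as an engineer would, in place of code of your own. Each camera call takes 0.05 s, during which the arm holds its last target.

## Working session

There is one attempt and no reset: what is moved stays moved. The work goes in short steps, Python scripts to look and compute and a tool call to move; the robot and the scene stay as the last step left them, time stands still between calls to the robot, and variables do not carry over. Pictures are saved under pics/ and viewed, and the job is handed in when it is done.

Besides the shell and the picture viewer there is one more tool, called after ">>>" in YAML: its name, and indented under it one key for each argument. carry_out: Moves the arm, as the interface text tells. Its arguments: {"type":"object","properties":{"rows":{"type":"array"},"grip_force":{"type":"number"}},"required":["rows"]}

```bash
ls; mkdir -p pics; python3 - <<'E'
from workcell import observe,camera,tip_extent
import cv2
print(observe(), tip_extent)
for n in ["scene","side","wrist"]:
    c=camera(n); cv2.imwrite(f"pics/{n}0.png",c["image"][:,:,::-1])
    print({k:v for k,v in c.items() if k!="image"})
E
```

```text
pics
{'time': 0.0, 'joint_pos': array([-1.11903486e+00,  2.38791198e-01, -1.42377459e-02,  1.31916709e+00,
       -7.28218505e-06,  1.57078362e+00]), 'dq': array([-1.24397861e-03,  1.62204837e-03,  1.83820613e-03,  1.41103682e-03,
       -1.05213029e-03,  4.80943077e-05]), 'joint_efforts': array([-5.78802201e-05, -5.38780260e+01,  3.46432757e+01,  1.85281760e-02,
       -5.51896755e-05,  1.04741474e-05]), 'tcp_pos': array([ 229.02277743, -471.99359069,  241.6785548 ]), 'tcp_rot': array([ 1.97087645,  0.45437779, -1.97152484]), 'force': array([ 0.841695  , -0.45835183, -0.34376896]), 'ft_torque': array([-0.0163032 , -0.04310294, -0.0257501 ]), 'opening': 85.53657671827051} 11.0
{'camera_matrix': array([[492.21494727,   0.        , 277.96803811],
       [  0.        , 492.21494727, 211.73833873],
       [  0.        ,   0.        ,   1.        ]]), 'distortion': array([0.00301907, 0.        , 0.        , 0.        , 0.        ]), 'eye': array([-116.67970582, -852.55017876,  666.97923087]), 'orientation': array([-1.99220561,  0.67822376, -0.38266587])}
{'camera_matrix': array([[431.7332
[... 270 characters left out ...]
18.56649666]), 'orientation': array([-0.61693203,  2.38977117, -1.47178194])}
{'camera_matrix': array([[293.95542679,   0.        , 283.48379698],
       [  0.        , 293.95542679, 205.88145145],
       [  0.        ,   0.        ,   1.        ]]), 'distortion': array([-0.05519622,  0.        ,  0.        ,  0.        ,  0.        ]), 'tool_from_camera': array([[ 1.11619055e-03, -2.88098321e-01,  9.57600184e-01,
        -1.31190036e+02],
       [ 9.99999007e-01, -5.02480640e-04, -1.31678470e-03,
         1.11552779e+00],
       [ 8.60539013e-04,  9.57600702e-01,  2.88097474e-01,
        -7.38761180e+01],
       [ 0.00000000e+00,  0.00000000e+00,  0.00000000e+00,
         1.00000000e+00]])}
```

View pics/scene0.png

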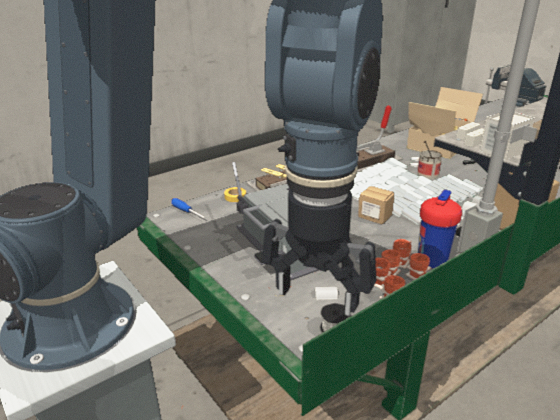

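View pics/side0.png

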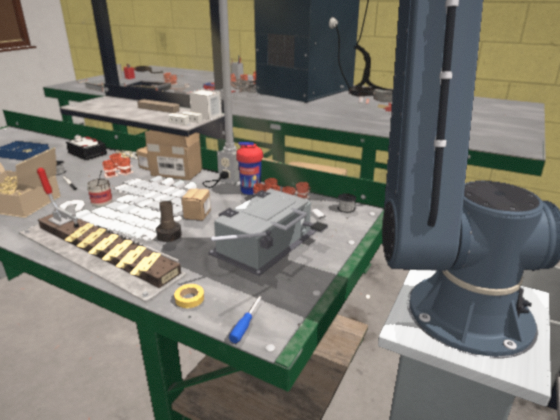

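View pics/wrist0.png

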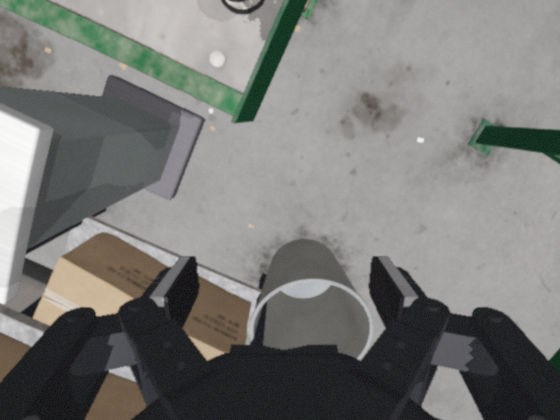

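```bash
python3 - <<'E'
import cv2
a=cv2.imread("pics/side0.png")[170:290,190:350]; cv2.imwrite("pics/sc1.png",cv2.resize(a,None,fx=5,fy=5,interpolation=cv2.INTER_CUBIC))
a=cv2.imread("pics/scene0.png")[180:300,200:360]; cv2.imwrite("pics/sc2.png",cv2.resize(a,None,fx=5,fy=5,interpolation=cv2.INTER_CUBIC))
E
```

```text
(no output)
```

View pics/sc1.png

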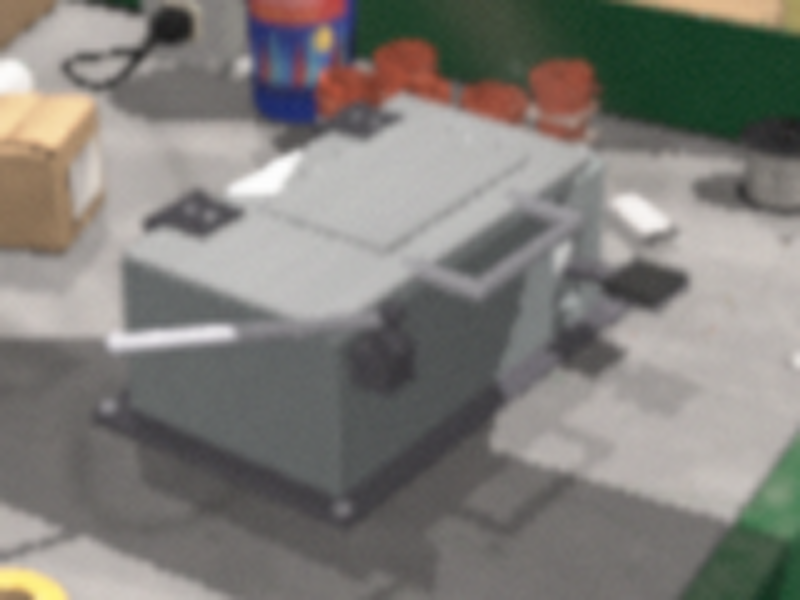

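View pics/sc2.png

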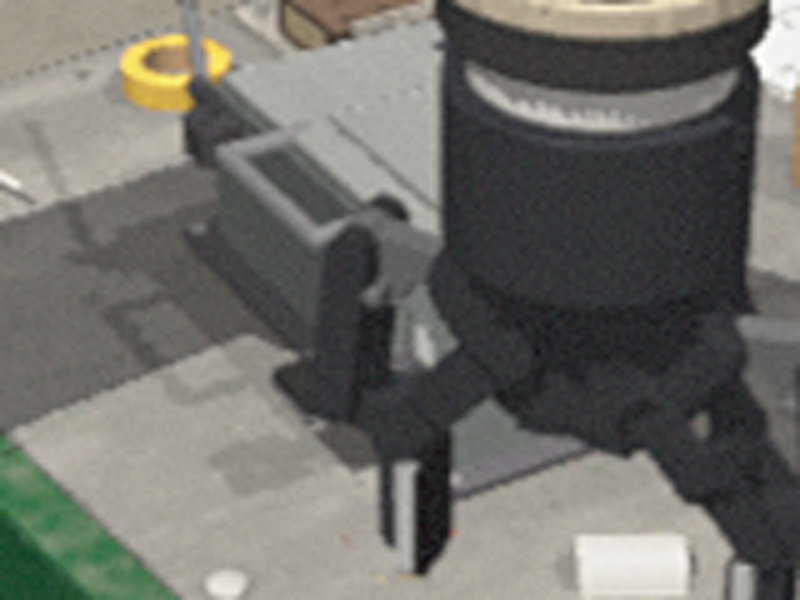

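```bash
cat > h.py <<'E'
import numpy as np,cv2
from scipy.spatial.transform import Rotation as R
from scipy.optimize import least_squares
CAM={'scene':(np.array([[492.21494727,0,277.96803811],[0,492.21494727,211.73833873],[0,0,1]]),np.array([.00301907,0,0,0,0]),np.array([-116.67970582,-852.55017876,666.97923087]),np.array([-1.99220561,.67822376,-.38266587])),
'side':(np.array([[431.73325535,0,273.71252654],[0,431.73325535,205.94739326],[0,0,1]]),np.array([-.00481995,0,0,0,0]),np.array([11.93044249,830.67920694,618.56649666]),np.array([-.61693203,2.38977117,-1.47178194]))}
def proj(n,P):
    K,d,e,o=CAM[n]; Rm=R.from_rotvec(o).as_matrix().T
    return cv2.projectPoints(np.array(P,float).reshape(-1,3),cv2.Rodrigues(Rm)[0],-Rm@e,K,d)[0].reshape(-1,2)
def ray(n,uv,z):
    K,d,e,o=CAM[n]; u=cv2.undistortPoints(np.array(uv,float).reshape(-1,1,2),K,d).reshape(-1,2)
    v=R.from_rotvec(o).apply(np.c_[u,np.ones(len(u))]); return e+v*((z-e[2])/v[:,2])[:,None]
def fx(p,P):  # fixture->world
    return R.from_euler('z',p[2]).apply(np.array(P,float).reshape(-1,3))+[p[0],p[1],0]
def rodtip(q,L=145):
    a=q+.15; return np.array([-83,98,101])+L*(np.cos(a)*np.array([0,1,0])+np.sin(a)*np.array([.8,0,.6]))
def lidpt(th,r,y=0,off=0): # r from hinge, off along lid normal (up when closed)
    return np.array([75-r*np.cos(th)+off*np.sin(th),y,97+r*np.sin(th)+off*np.cos(th)])
E
python3 - <<'E'
from h import *
def S(l,ox,oy): return [( (x/5+ox),(y/5+oy)) for x,y in l]
sp=[(-85,135,3),(85,135,6),(-70,120,6),(-118,-85,53),rodtip(0),(-99,45,97),(-99,-45,97)]
su=S([(343,518),(97,408),(342,490),(645,283),(110,343),(477,288),(580,215)],190,170)
cp=[(-85,135,6),(-99,45,97),(-99,-45,97)]; cu=S([(193,228),(222,150),(318,242)],200,180)
def f(p): return np.r_[(proj('side',fx(p,sp))-su).ravel(),(proj('scene',fx(p,cp))-cu).ravel()]
g=ray('side',[(262,236)],60)[0]
for y0 in (0,.3,-.3):
    r=least_squares(f,[g[0],g[1],y0],loss='soft_l1'); print(g,r.x,r.cost); 
print(f(r.x).reshape(-1,2).round(1))
E
```

```text
[498.13071178  22.88710724  60.        ] [ 5.27549227e+02 -4.82623266e+01 -1.65698969e-01] 22.820205367781067
[498.13071178  22.88710724  60.        ] [ 5.27549231e+02 -4.82623239e+01 -1.65698905e-01] 22.82020536779079
[498.13071178  22.88710724  60.        ] [527.54922833 -48.26232587   6.11748636] 22.820205367782766
[[-0.7  0. ]
 [-0.6 -2.4]
 [-1.2 -0.4]
 [ 1.2 -1.8]
 [ 6.  12.2]
 [-0.1 -0.4]
 [ 0.3  0.7]
 [-0.5 -0.6]
 [ 1.6  0.6]
 [-0.9 -0.6]]
```

```bash
python3 - <<'E'
from h import *
def S(l,ox,oy): return [( (x/5+ox),(y/5+oy)) for x,y in l]
sp=[(-85,135,3),(85,135,6),(-70,120,6),(-118,-85,53),(-99,45,97),(-99,-45,97)]
su=S([(343,518),(97,408),(342,490),(645,283),(477,288),(580,215)],190,170)
cp=[(-85,135,6),(-99,45,97),(-99,-45,97)]; cu=S([(193,228),(222,150),(318,242)],200,180)
def f(p): return np.r_[(proj('side',fx(p,sp))-su).ravel(),(proj('scene',fx(p,cp))-cu).ravel(),(proj('side',fx(p,[rodtip(p[3])]))-S([(110,343)],190,170)).ravel()]
r=least_squares(f,[527,-48,-.16,.2],loss='soft_l1'); p=r.x; print(p,r.cost)
print(f(p).reshape(-1,2).round(1))
for k,v in dict(hinge=(75,0,97),bar=(-99,0,97),piv=(-83,98,101),tip=rodtip(p[3]),tipup=rodtip(1.42),hole=lidpt(1.22,100),pad=(-118,-85,53),nest=(-5,-20,34),baropen=lidpt(1.75,174)).items(): print(k,v,fx(p,v)[0].round(1))
for n in('side','scene'):
    im=cv2.imread(f"pics/{n}0.png")
    L=[[(a,b,c) for a,b in((-70,-120),(-70,120),(70,120),(70,-120),(-70,-120))] for c in(6,94)]+[[(a,b,6) for a,b in((-85,-135),(-85,135),(85,135),(85,-135),(-85,-135))],[(-83,98,101),rodtip(p[3])],[(-83,98,101),rodtip(1.42)],[lidpt(1.22,0,-118),lidpt(1.22,140,-118),lidpt(1.22,140,118),lidpt(1.22,0,118)],[(-99,-45,97),(-99,45,97)],[(-135,-103,53),(-101,-103,53),(-101,-67,53),(-135,-67,53)]]
    im=cv2.resize(im,None,fx=2,fy=2)
    for l in L: cv2.polylines(im,[(proj(n,fx(p,l))*2).astype(int)],False,(0,255,255),1)
    x,y=(300,300) if n=='side' else (300,250)
    im=im[y:y+300,x:x+420]
    cv2.imwrite(f"pics/ov_{n}.png",cv2.resize(im,None,fx=1.9,fy=1.9))
np.save('p.npy',p)
E
```

```text
[ 5.27910140e+02 -4.63207154e+01 -1.47755399e-01  2.33588458e-01] 5.577273523765999
[[-0.1  0.5]
 [-0.9 -1.5]
 [-0.7  0. ]
 [ 0.7 -2. ]
 [ 0.1 -0.3]
 [-0.   0.7]
 [-1.3 -0.4]
 [ 1.3  0.7]
 [-0.6 -0.8]
 [ 0.8 -0.2]]
hinge (75, 0, 97) [602.1 -57.4  97. ]
bar (-99, 0, 97) [430.  -31.7  97. ]
piv (-83, 98, 101) [460.2  62.8 101. ]
tip [-39.58693647 232.4625059  133.55979765] [523.  189.4 133.6]
tipup [ 32.99996322  98.11546737 187.99997242] [575.   45.9 188. ]
hole [ 40.63542537   0.         190.90993563] [568.1 -52.3 190.9]
pad (-118, -85, 53) [ 398.7 -113.    53. ]
nest (-5, -20, 34) [520.  -65.4  34. ]
baropen [106.01481368   0.         268.21355476] [632.8 -61.9 268.2]
```

View pics/ov_side.png

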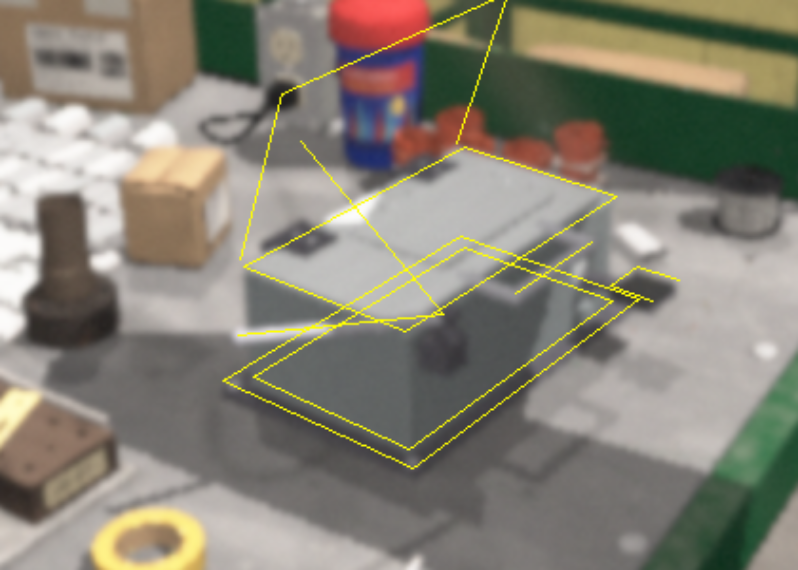

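View pics/ov_scene.png

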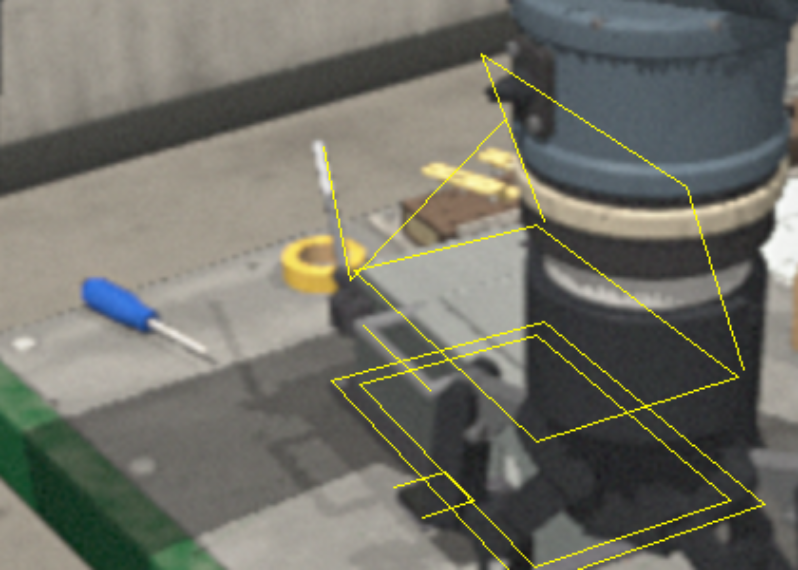

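```bash
cat >> h.py <<'E'
def refit():pass
p=None
try: p=np.load('p.npy')
except Exception: pass
def to(pos,ax,ay,obs,zoff=0):
    """pos world TCP, ax tool x dir world, ay tool y dir -> delta (m), rotvec"""
    ax=np.array(ax,float);ax/=np.linalg.norm(ax);ay=np.array(ay,float);ay-=ax*(ax@ay);ay/=np.linalg.norm(ay)
    T=np.c_[ax,ay,np.cross(ax,ay)]
    C=R.from_rotvec(obs['tcp_rot']).as_matrix()
    return (C.T@(np.array(pos)-obs['tcp_pos'])/1000).round(4),R.from_matrix(C.T@T).as_rotvec().round(3)
def fdir(v): return R.from_euler('z',p[2]).apply(v)
E
python3 - <<'E'
from h import *
from workcell import observe
o=observe()
print(R.from_rotvec(o['tcp_rot']).as_matrix().round(3))
def S(l,ox,oy): return [( (x/5+ox),(y/5+oy)) for x,y in l]
sp=[(-85,135,3),(85,135,6),(-70,120,6),(-118,-85,53),(-99,45,97),(-99,-45,97)]
su=S([(343,518),(97,408),(342,490),(645,283),(477,288),(580,215)],190,170)
cp=[(-85,135,6),(-99,45,97),(-99,-45,97)]; cu=S([(193,228),(222,150),(318,242)],200,180)
def f(p): return np.r_[(proj('side',fx(p,sp))-su).ravel(),(proj('scene',fx(p,cp))-cu).ravel(),(proj('side',fx(p,[rodtip(p[3])]))-S([(113,343)],190,170)).ravel(),(proj('scene',fx(p,[rodtip(p[3])]))-[233.9,164]).ravel()]
r=least_squares(f,[527,-48,-.16,.2],loss='soft_l1'); print(r.x,f(r.x).reshape(-1,2).round(1).tolist())
print(ray('side',[(189,296)],9),ray('scene',[(235,195)],9),'reel',ray('side',[(347,204)],26),'shell',ray('side',[(318,213)],6),ray('scene',[(326,293)],6))
print('fence top', ray('scene',[(303,352)],80))
p=r.x; np.save('p.npy',p)
import h; h.p=p
fX=fdir([1,0,0]);bar=fx(p,[-99,0,97])[0]
for s in (1,-1):
  print(s,to(bar+[0,0,120],[0,0,-1],s*fX,o))
print(bar)
E
```

```text
[[-0.     0.437 -0.9  ]
 [ 0.001 -0.9   -0.437]
 [-1.    -0.001  0.   ]]
[ 5.27962235e+02 -4.56940967e+01 -1.41643056e-01  2.32118932e-01] [[0.2, 0.6], [-1.0, -1.2], [-0.6, 0.2], [0.5, -2.0], [0.2, -0.3], [-0.1, 0.6], [-1.7, -0.4], [1.2, 0.7], [-0.5, -0.8], [0.6, 0.1], [0.5, 0.1]]
[[552.48182026 252.38369179   9.        ]] [[550.04653682 243.87055703   9.        ]] reel [[ 395.87277214 -318.17557129   26.        ]] shell [[ 464.71659564 -256.02394572    6.        ]] [[ 457.94746639 -252.57229284    6.        ]]
fence top [[ 263.18978505 -408.8878856    80.        ]]
1 (array([ 0.0252, -0.3084, -0.373 ]), array([-0.977, -0.001,  0.001]))
-1 (array([ 0.0252, -0.3084, -0.373 ]), array([2.164e+00, 1.000e-03, 1.000e-03]))
[429.95368256 -31.718276    97.        ]
```

>>> carry_out:
  rows:
    - {"delta_pos": [-0.01, -0.308, -0.373], "angular": [-0.977, 0, 0], "fingers": 0.25}
    - {"delta_pos": [-0.01, -0.308, -0.373], "angular": [-0.977, 0, 0], "fingers": 0.25}
    - {"delta_pos": [-0.01, -0.308, -0.373], "angular": [-0.977, 0, 0], "fingers": 0.25}
    - {"delta_pos": [-0.01, -0.308, -0.373], "angular": [-0.977, 0, 0], "fingers": 0.25}
    - {"delta_pos": [-0.01, -0.308, -0.373], "angular": [-0.977, 0, 0], "fingers": 0.25}

```text
time: 0.65
tcp_pos: [333.3, -243.2, 247.4]
tcp_rot: [1.472, 1.015, -1.472]
force: [0.4, -0.8, -0.0]
opening: 21.6
```

```bash
cat >> h.py <<'E'
def st():
    from workcell import observe
    o=observe(); print('t',round(o['time'],2),'tcp',o['tcp_pos'].round(1),'F',o['force'].round(1),'op',round(o['opening'],1),'q',o['joint_pos'].round(2),'rot',R.from_rotvec(o['tcp_rot']).as_matrix()[:,:2].T.round(3).tolist()); return o
E
python3 -c "
from h import *
o=st();bar=fx(p,[-99,0,97])[0]
print(to(bar+[0,0,100],[0,0,-1],fdir([1,0,0]),o))"
```

```text
t 0.65 tcp [ 333.3 -243.2  247.4] F [ 0.4 -0.8 -0. ] op 21.6 q [-0.63  0.04 -0.24  1.29  0.    1.3 ] rot [[0.0, 0.0, -1.0], [0.935, -0.356, 0.0]]
(array([ 0.0504,  0.0151, -0.232 ]), array([-0.222, -0.   , -0.   ]))
```

>>> carry_out:
  rows:
    - {"delta_pos": [0.0, 0.015, -0.232], "angular": [-0.222, 0, 0], "fingers": 0.25}
    - {"delta_pos": [0.01, 0.015, -0.232], "angular": [-0.222, 0, 0], "fingers": 0.25}
    - {"delta_pos": [0.03, 0.015, -0.232], "angular": [-0.222, 0, 0], "fingers": 0.25}
    - {"delta_pos": [0.05, 0.015, -0.232], "angular": [-0.222, 0, 0], "fingers": 0.25}
    - {"delta_pos": [0.05, 0.015, -0.232], "angular": [-0.222, 0, 0], "fingers": 0.25}

```text
time: 1.15
tcp_pos: [431.3, -31.6, 196.8]
tcp_rot: [1.316, 1.136, -1.315]
force: [0.6, -1.4, 0.2]
opening: 21.6
```

```bash
cat >> h.py <<'E'
def snap(n,name):
    from workcell import camera
    o=st(); c=camera(n); cv2.imwrite(f'pics/{name}.png',cv2.resize(c['image'][:,:,::-1],None,fx=1.4,fy=1.4,interpolation=cv2.INTER_CUBIC))
    return o,c
def wproj(o,c,P):
    T=np.eye(4);T[:3,:3]=R.from_rotvec(o['tcp_rot']).as_matrix();T[:3,3]=o['tcp_pos']
    M=np.linalg.inv(T@c['tool_from_camera'])
    return cv2.projectPoints(np.array(P,float).reshape(-1,3),cv2.Rodrigues(M[:3,:3])[0],M[:3,3],c['camera_matrix'],c['distortion'])[0].reshape(-1,2)
E
python3 -c "
from h import *
import pickle
o,c=snap('wrist','w1'); pickle.dump((o,c),open('w1.pkl','wb'))
for P in [(-99,45,97),(-99,-45,97),(-70,-120,94),(-118,-85,53),(-5,0,100),(-85,-135,6)]: print(P,(wproj(o,c,fx(p,P))*1.4).round())
snap('side','s1'); snap('scene','c1')
"
```

```text
t 1.15 tcp [431.3 -31.6 196.8] F [ 0.6 -1.4  0.2] op 21.6 q [-0.07  0.1  -0.3   1.17  0.    1.64] rot [[0.001, 0.0, -1.0], [0.989, -0.145, 0.001]]
(-99, 45, 97) [[393. 218.]]
(-99, -45, 97) [[394. 363.]]
(-70, -120, 94) [[437. 460.]]
(-118, -85, 53) [[369. 385.]]
(-5, 0, 100) [[554. 295.]]
(-85, -135, 6) [[411. 407.]]
t 1.2 tcp [432.2 -28.3 194.4] F [ 0.7  2.  -1.6] op 21.3 q [-0.07  0.11 -0.3   1.16  0.    1.65] rot [[-0.002, 0.003, -1.0], [0.99, -0.144, -0.002]]
t 1.25 tcp [431.  -30.4 195.4] F [-0.2  0.2 -0.2] op 21.6 q [-0.07  0.1  -0.3   1.17  0.    1.64] rot [[-0.003, 0.001, -1.0], [0.99, -0.142, -0.003]]
```

View pics/w1.png

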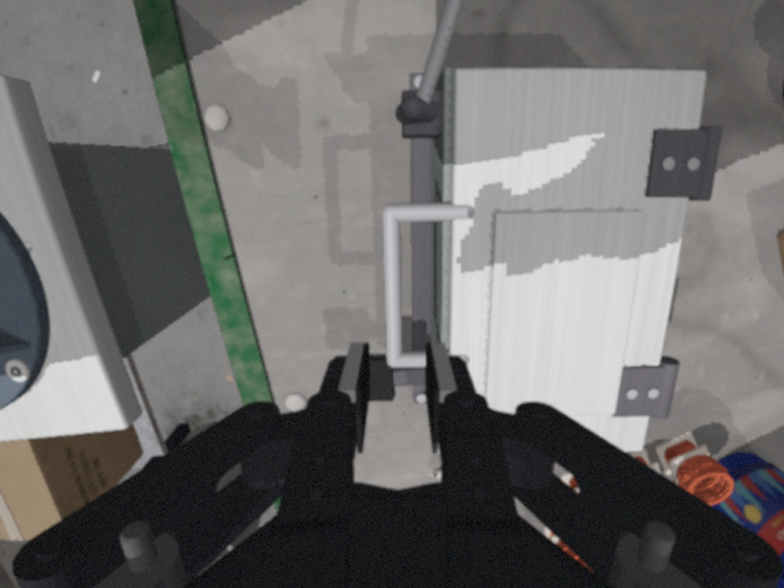

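View pics/c1.png

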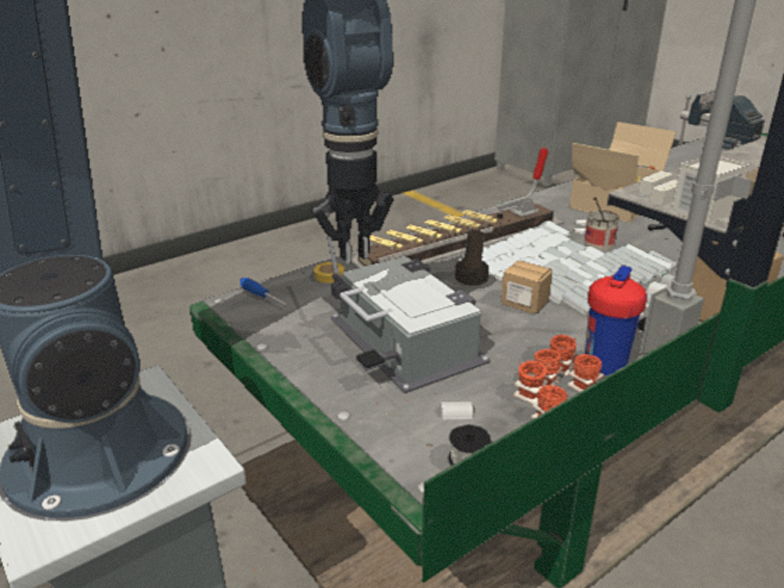

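```bash
python3 - <<'E'
from h import *
import pickle
o,c=pickle.load(open('w1.pkl','rb'))
print([ (P,(wproj(o,c,fx(p,P))*1.4).round().tolist()) for P in [(-65,118,100),(69,118,100),(-83,98,101),(69,-118,100)]])
a=cv2.imread('pics/c1.png')[230:410,310:510]; cv2.imwrite('pics/c1z.png',cv2.resize(a,None,fx=4,fy=3.3))
im=cv2.imread('pics/c1.png')
L=[[(a,b,0) for a,b in((-85,-135),(-85,135),(85,135),(85,-135),(-85,-135))],[(a,b,100) for a,b in((-65,-118),(-65,118),(69,118),(69,-118),(-65,-118))],[(-83,98,101),rodtip(p[3])],[(-99,-45,97),(-99,45,97)],[(-135,-103,53),(-101,-103,53),(-101,-67,53),(-135,-67,53),(-135,-103,53)]]
im=cv2.resize(im,None,fx=3,fy=3)
for l in L: cv2.polylines(im,[(proj('scene',fx(p,l))*4.2).astype(int)],False,(0,255,255),1)
cv2.imwrite('pics/c1o.png',im[680:1230,760:1530])
E
```

```text
[((-65, 118, 100), [[458.0, 74.0]]), ((69, 118, 100), [[711.0, 80.0]]), ((-83, 98, 101), [[423.0, 115.0]]), ((69, -118, 100), [[640.0, 459.0]])]
```

View pics/c1o.png

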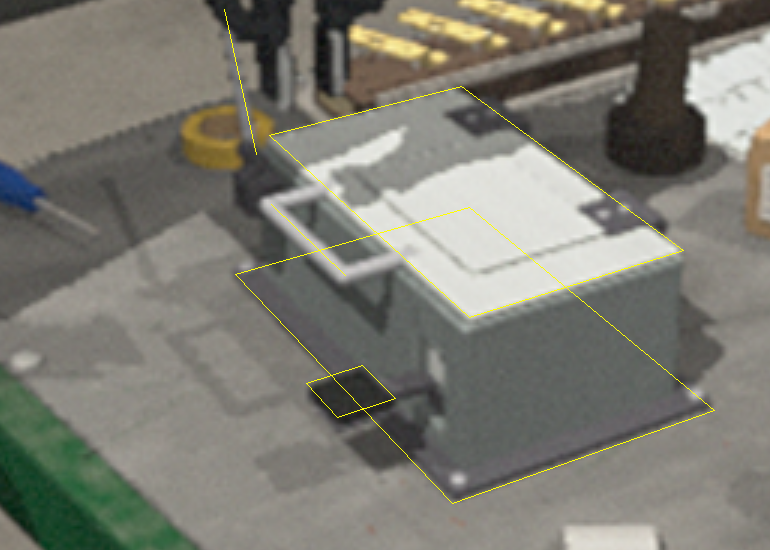

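```bash
python3 - <<'E'
from h import *
import pickle
o,c=pickle.load(open('w1.pkl','rb'))
def S(l,ox,oy): return [( (x/5+ox),(y/5+oy)) for x,y in l]
sp=[(-85,135,3),(85,135,6),(-70,120,6),(-118,-85,53),(-99,45,97),(-99,-45,97),rodtip(p[3])]
su=S([(343,518),(97,408),(342,490),(645,283),(477,288),(580,215),(113,343)],190,170)
def O(l): return [((x+760)/4.2,(y+680)/4.2) for x,y in l]
cp=[(-85,-135,0),(85,-135,0),(-85,135,6),(-65,-118,100),(69,-118,100),(69,118,100),(-99,45,97),(-99,-45,97),(-118,-85,53)]
cu=O([(450,500),(713,410),(240,268),(470,318),(683,250),(462,87),(266,202),(342,280),(352,396)])
wp=[(-99,45,97),(-99,-45,97),(-65,118,100),(69,118,100),(-83,98,101)]
wu=np.array([(392,212),(396,361),(455,70),(704,71),(417,108)])/1.4
def f(p): return np.r_[(proj('side',fx(p,sp))-su).ravel(),(proj('scene',fx(p,cp))-cu).ravel(),(wproj(o,c,fx(p,wp))-wu).ravel()]
r=least_squares(lambda x:f(x),p[:3],loss='soft_l1'); print(r.x,p); print(f(r.x).reshape(-1,2).round(1).tolist())
p[:3]=r.x; np.save('p.npy',p)
import h; h.p=p
o=st();bar=fx(p,[-99,0,97])[0]
print(bar,to(bar+[0,0,0],[0,0,-1],fdir([1,0,0]),o))
E
```

```text
[ 5.27936515e+02 -4.24247884e+01 -1.29103748e-01] [ 5.27962235e+02 -4.56940967e+01 -1.41643056e-01  2.32118932e-01]
[[0.3, 1.4], [-1.5, -0.3], [-0.5, 0.9], [0.0, -1.8], [0.1, 0.2], [-0.6, 0.9], [0.9, 1.1], [0.6, 0.1], [-0.2, -0.9], [-2.3, -0.6], [-0.2, -0.8], [-0.6, -0.7], [-1.5, -0.6], [0.6, 0.5], [0.4, -1.4], [-0.5, -1.6], [-0.9, 1.4], [-1.5, -0.3], [-0.3, -0.7], [3.4, 0.6], [1.7, 2.1]]
t 1.3 tcp [430.5 -32.1 196.3] F [-0.7 -0.9  0.6] op 21.1 q [-0.07  0.1  -0.3   1.17  0.    1.64] rot [[-0.003, 0.0, -1.0], [0.99, -0.142, -0.003]]
[429.76042459 -29.67899369  97.        ] (array([ 0.0993, -0.0008, -0.0023]), array([-0.014,  0.   ,  0.003]))
```

>>> carry_out:
  rows:
    - {"delta_pos": [0.045, -0.001, -0.002], "angular": [-0.014, 0, 0], "fingers": 0.25}
    - {"delta_pos": [0.075, -0.001, -0.002], "angular": [-0.014, 0, 0], "fingers": 0.25}
    - {"delta_pos": [0.099, -0.001, -0.002], "angular": [-0.014, 0, 0], "fingers": 0.25}
    - {"delta_pos": [0.099, -0.001, -0.002], "angular": [-0.014, 0, 0], "fingers": 0.25}

```text
time: 1.7
tcp_pos: [427.9, -32.7, 96.6]
tcp_rot: [1.305, 1.146, -1.311]
force: [-0.9, -0.6, 0.8]
opening: 21.1
```

>>> carry_out:
  rows:
    - {"delta_pos": [0, 0, 0], "angular": [0, 0, 0], "fingers": 0.0}
    - {"delta_pos": [0, 0, 0], "angular": [0, 0, 0], "fingers": 0.0}
    - {"delta_pos": [0, 0, 0], "angular": [0, 0, 0], "fingers": 0.0}
  grip_force: 30

```text
time: 2.0
tcp_pos: [428.7, -32.5, 99.5]
tcp_rot: [1.306, 1.144, -1.309]
force: [-6.0, -1.4, -1.9]
opening: 8.8
```

```bash
python3 -c "
from h import *
o,c=snap('wrist','w2'); bar=fx(p,[-99,0,97])[0];print(bar)
C=R.from_rotvec(o['tcp_rot']).as_matrix()
for th in np.arange(0,1.8,.125):
  d=fdir(lidpt(th,174)-lidpt(0,174)); print(round(th,3),(C.T@d/1000).round(4))
"
```

```text
t 2.0 tcp [428.7 -32.5  99.5] F [-6.  -1.4 -1.9] op 8.8 q [-0.08  0.18 -0.48  0.91 -0.    1.63] rot [[-0.002, -0.001, -1.0], [0.991, -0.133, -0.002]]
[429.76042459 -29.67899369  97.        ]
0.0 [0. 0. 0.]
0.125 [-0.0217  0.0013  0.    ]
0.25 [-0.0431  0.0053  0.    ]
0.375 [-0.0638  0.012  -0.    ]
0.5 [-0.0835  0.0211 -0.    ]
0.625 [-1.019e-01  3.270e-02 -1.000e-04]
0.75 [-1.187e-01  4.650e-02 -1.000e-04]
0.875 [-0.1337  0.0622 -0.0002]
1.0 [-0.1466  0.0797 -0.0003]
1.125 [-0.1572  0.0987 -0.0003]
1.25 [-0.1654  0.1188 -0.0004]
1.375 [-0.1709  0.1398 -0.0005]
1.5 [-0.1739  0.1614 -0.0006]
1.625 [-0.1741  0.1831 -0.0007]
1.75 [-0.1716  0.2047 -0.0008]
```

View pics/w2.png

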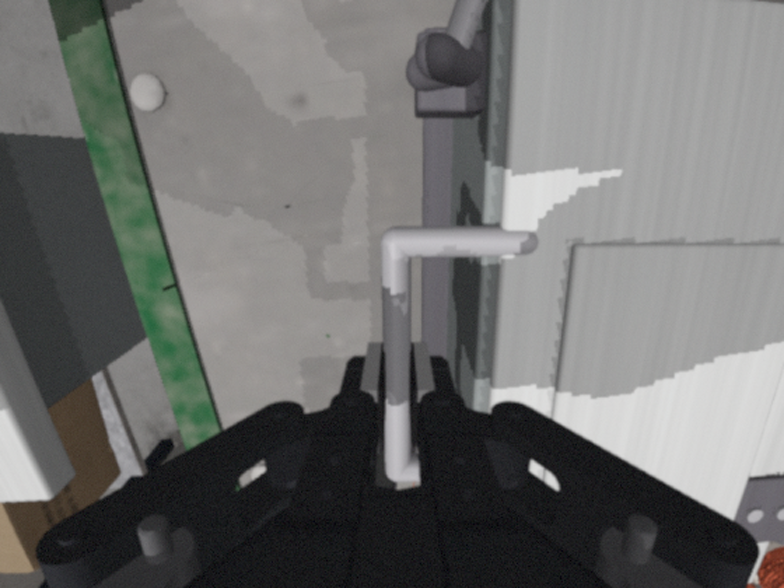

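>>> carry_out:
  rows:
    - {"delta_pos": [-0.022, 0.001, 0], "angular": [0, 0, 0], "fingers": 0.0}
    - {"delta_pos": [-0.043, 0.005, 0], "angular": [0, 0, 0], "fingers": 0.0}
    - {"delta_pos": [-0.064, 0.012, 0], "angular": [0, 0, 0], "fingers": 0.0}
    - {"delta_pos": [-0.0835, 0.021, 0], "angular": [0, 0, 0], "fingers": 0.0}
    - {"delta_pos": [-0.102, 0.033, 0], "angular": [0, 0, 0], "fingers": 0.0}

```text
time: 2.55
tcp_pos: [460.9, -36.6, 202.9]
tcp_rot: [1.306, 1.144, -1.308]
force: [-5.5, 0.1, -1.3]
opening: 8.7
```

```bash
python3 -c "
from h import *
o,c=snap('side','s3'); print(fx(p,lidpt(.625,174)))
"
```

```text
t 2.55 tcp [460.9 -36.6 202.9] F [-5.5  0.1 -1.3] op 8.7 q [-0.08  0.15 -0.23  1.19 -0.    1.63] rot [[-0.002, 0.0, -1.0], [0.991, -0.133, -0.002]]
[[462.37910059 -33.91374114 198.80692549]]
```

View pics/s3.png

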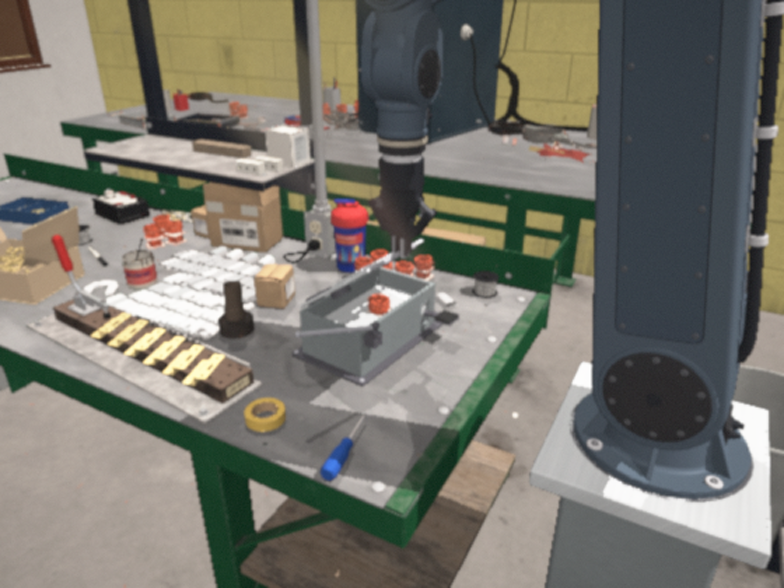

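>>> carry_out:
  rows:
    - {"delta_pos": [-0.017, 0.014, 0], "angular": [0, 0, 0], "fingers": 0.0}
    - {"delta_pos": [-0.032, 0.0295, 0], "angular": [0, 0, 0], "fingers": 0.0}
    - {"delta_pos": [-0.045, 0.047, 0], "angular": [0, 0, 0], "fingers": 0.0}
    - {"delta_pos": [-0.055, 0.066, 0], "angular": [0, 0, 0], "fingers": 0.0}
    - {"delta_pos": [-0.0635, 0.086, 0], "angular": [0, 0, 0], "fingers": 0.0}

```text
time: 3.1
tcp_pos: [548.0, -47.9, 267.4]
tcp_rot: [1.308, 1.142, -1.305]
force: [-1.3, 1.5, 0.7]
opening: 8.5
```

>>> carry_out:
  rows:
    - {"delta_pos": [-0.0055, 0.021, 0], "angular": [0, 0, 0], "fingers": 0.0}
    - {"delta_pos": [-0.0085, 0.0425, 0], "angular": [0, 0, 0], "fingers": 0.0}
    - {"delta_pos": [-0.0087, 0.064, 0], "angular": [0, 0, 0], "fingers": 0.0}
    - {"delta_pos": [-0.0065, 0.083, 0], "angular": [0, 0, 0], "fingers": 0.0}
    - {"delta_pos": [-0.0065, 0.083, 0], "angular": [0, 0, 0], "fingers": 0.0}

```text
time: 3.6
tcp_pos: [631.7, -58.9, 272.5]
tcp_rot: [1.308, 1.142, -1.304]
force: [1.2, 1.7, 0.2]
opening: 8.4
```

```bash
python3 -c "
from h import *
o,c=snap('side','s4'); print(fx(p,lidpt(1.75,174)))
snap('scene','c4')
"
```

```text
t 3.6 tcp [631.7 -58.9 272.5] F [1.2 1.7 0.2] op 8.4 q [-0.09  0.43  0.34  1.48  0.    1.61] rot [[0.002, 0.001, -1.0], [0.991, -0.133, 0.002]]
[[633.06903946 -56.07370812 268.21355476]]
t 3.65 tcp [631.5 -58.9 272.5] F [2.6 2.3 2.1] op 8.5 q [-0.09  0.43  0.34  1.48  0.    1.61] rot [[0.003, 0.001, -1.0], [0.991, -0.133, 0.003]]
```

View pics/s4.png

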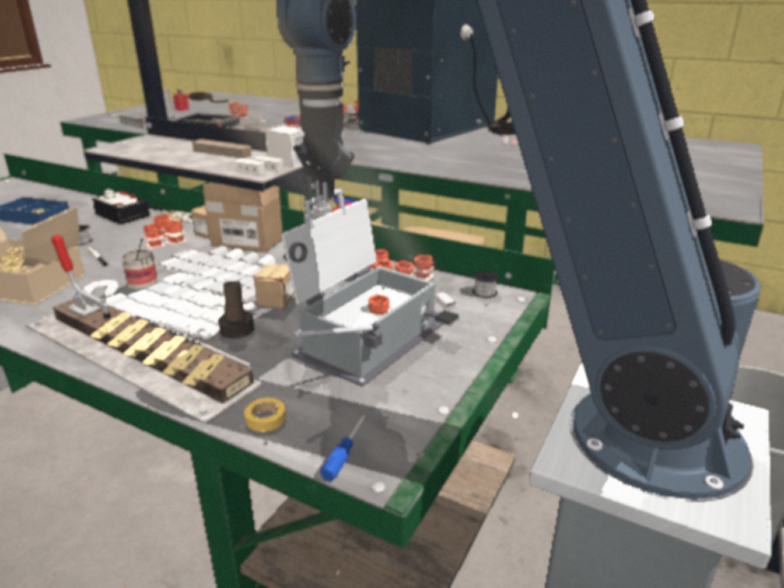

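View pics/c4.png

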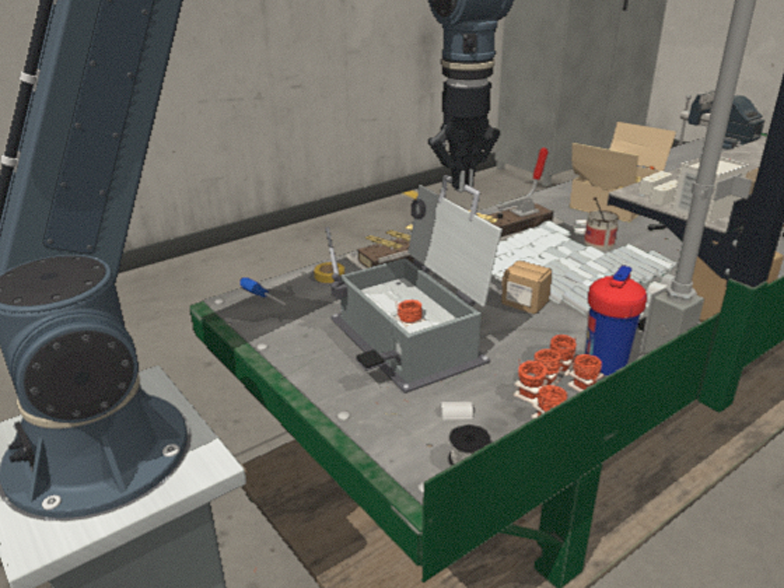

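>>> carry_out:
  rows:
    - {"delta_pos": [0.002, 0.004, 0], "angular": [0, 0, 0], "fingers": 0.0}
    - {"delta_pos": [0.002, 0.004, 0], "angular": [0, 0, 0], "fingers": 0.25}
    - {"delta_pos": [0.002, 0.004, 0], "angular": [0, 0, 0], "fingers": 0.35}
    - {"delta_pos": [0.002, 0.004, 0], "angular": [0, 0, 0], "fingers": 0.35}

```text
time: 4.1
tcp_pos: [634.1, -59.5, 269.0]
tcp_rot: [1.307, 1.143, -1.306]
force: [0.7, 0.3, 0.1]
opening: 30.1
```

>>> carry_out:
  rows:
    - {"delta_pos": [-0.03, 0, 0], "angular": [0, 0, 0], "fingers": 0.35}
    - {"delta_pos": [-0.06, 0, 0], "angular": [0, 0, 0], "fingers": 0.35}
    - {"delta_pos": [-0.06, 0, 0], "angular": [0, 0, 0], "fingers": 0.35}

```text
time: 4.4
tcp_pos: [635.2, -59.5, 332.5]
tcp_rot: [1.309, 1.139, -1.302]
force: [-0.3, -0.5, -0.7]
opening: 29.5
```

```bash
python3 - <<'E'
from h import *
o,c=snap('side','s5')
im=cv2.imread('pics/s5.png')
for l in [[lidpt(t,0,-118),lidpt(t,140,-118),lidpt(t,140,118),lidpt(t,0,118)] for t in (1.75,)]+[[(-83,98,101),rodtip(p[3])]]: cv2.polylines(im,[(proj('side',fx(p,l))*1.4).astype(int)],False,(0,0,255),1)
cv2.imwrite('pics/s5o.png',cv2.resize(im[180:400,260:500],None,fx=2.7,fy=2.7))
o,c=snap('scene','c5')
im=cv2.imread('pics/c5.png')
for l in [[lidpt(t,0,-118),lidpt(t,140,-118),lidpt(t,140,118),lidpt(t,0,118)] for t in (1.75,)]+[[(-83,98,101),rodtip(p[3])]]: cv2.polylines(im,[(proj('scene',fx(p,l))*1.4).astype(int)],False,(0,0,255),1)
cv2.imwrite('pics/c5o.png',cv2.resize(im[180:400,300:540],None,fx=2.7,fy=2.7))
E
```

```text
t 4.4 tcp [635.2 -59.5 332.5] F [-0.3 -0.5 -0.7] op 29.5 q [-0.09  0.44  0.51  1.64 -0.    1.61] rot [[0.006, -0.001, -1.0], [0.991, -0.133, 0.006]]
t 4.45 tcp [635.  -59.5 330.4] F [-0.5  0.3 -0.1] op 30.0 q [-0.09  0.44  0.5   1.63 -0.    1.61] rot [[0.004, -0.0, -1.0], [0.991, -0.133, 0.004]]
```

View pics/s5o.png

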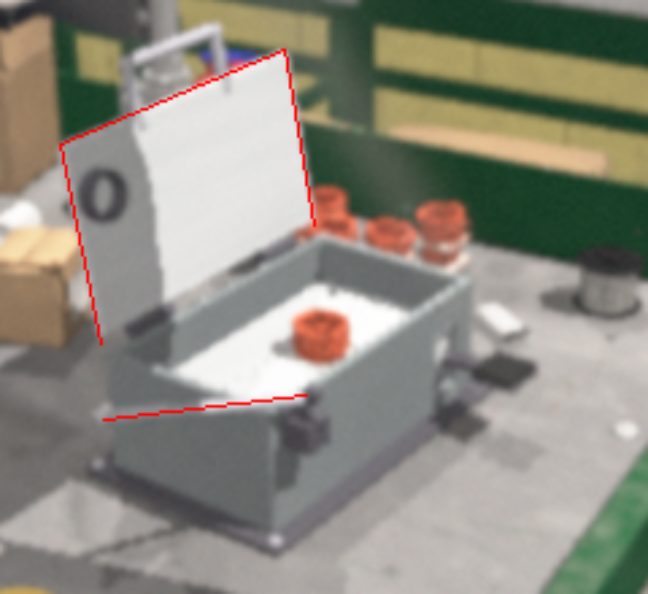

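View pics/c5o.png

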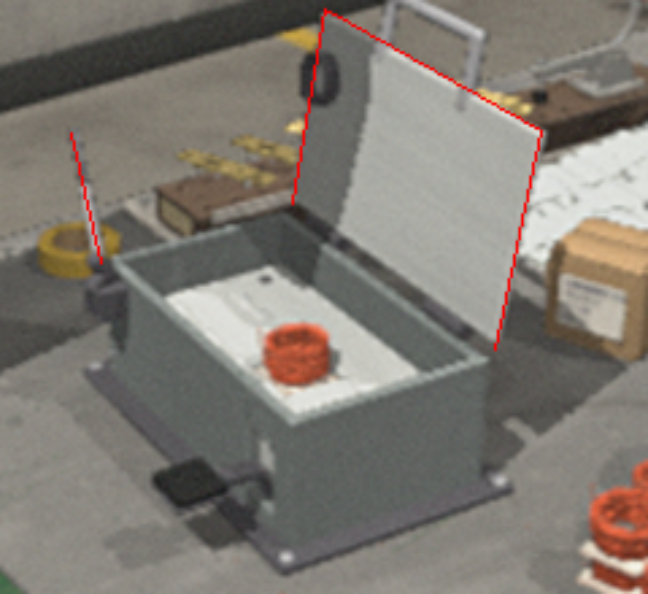

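```bash
cat > rod.py <<'E'
from h import *
def path(a,d,r=100,dz=-5):
    pt=rodtip(a-.15,r); n=np.array([-np.cos(a),.8*np.sin(a),0]); n/=np.linalg.norm(n)
    return fx(p,pt+d*n+[0,0,dz])[0]
E
python3 - <<'E'
from rod import *
o=st(); s=path(.38,30); print(s)
for t in [np.r_[s[:2],300],s]: print(to(t,[0,0,-1],fdir([1,0,0]),o))
E
```

```text
t 4.5 tcp [634.6 -59.4 328.9] F [-0.6 -0.3 -0.6] op 30.1 q [-0.09  0.44  0.5   1.63 -0.    1.61] rot [[0.001, -0.0, -1.0], [0.991, -0.133, 0.001]]
[472.46392178 166.45295592 118.25522816]
(array([ 0.0286, -0.1907, -0.2023]), array([-0.004,  0.   , -0.001]))
(array([ 0.2104, -0.1909, -0.2023]), array([-0.004,  0.   , -0.001]))
```

>>> carry_out:
  rows:
    - {"delta_pos": [0, -0.191, -0.202], "angular": [0, 0, 0], "fingers": 0.0}
    - {"delta_pos": [0, -0.191, -0.202], "angular": [0, 0, 0], "fingers": 0.0}
    - {"delta_pos": [0, -0.191, -0.202], "angular": [0, 0, 0], "fingers": 0.0}
    - {"delta_pos": [0, -0.191, -0.202], "angular": [0, 0, 0], "fingers": 0.0}
    - {"delta_pos": [0, -0.191, -0.202], "angular": [0, 0, 0], "fingers": 0.0}

```text
time: 5.0
tcp_pos: [486.2, 144.6, 327.2]
tcp_rot: [1.306, 1.144, -1.308]
force: [0.6, 0.3, -0.1]
opening: 0.1
```

>>> carry_out:
  rows:
    - {"delta_pos": [0, -0.019, -0.02], "angular": [0, 0, 0], "fingers": 0.0}
    - {"delta_pos": [0.05, -0.019, -0.02], "angular": [0, 0, 0], "fingers": 0.0}
    - {"delta_pos": [0.1, -0.019, -0.02], "angular": [0, 0, 0], "fingers": 0.0}
    - {"delta_pos": [0.1, -0.019, -0.02], "angular": [0, 0, 0], "fingers": 0.0}

```text
time: 5.4
tcp_pos: [466.6, 164.4, 221.5]
tcp_rot: [1.296, 1.149, -1.318]
force: [0.4, -0.6, 0.1]
opening: 0.4
```

```bash
python3 - <<'E'
from rod import *
o,c=snap('side','s6'); snap('wrist','w6'); s=path(.38,30); print(s)
for t in [s]: print(to(t,[0,0,-1],fdir([1,0,0]),o))
E
```

```text
t 5.4 tcp [466.6 164.4 221.5] F [ 0.4 -0.6  0.1] op 0.4 q [ 0.34  0.2  -0.11  1.27 -0.    2.04] rot [[-0.013, -0.005, -1.0], [0.991, -0.132, -0.012]]
t 5.45 tcp [469.2 165.1 225.7] F [0.3 0.7 1.9] op -0.1 q [ 0.34  0.2  -0.1   1.27  0.    2.04] rot [[-0.007, -0.002, -1.0], [0.991, -0.132, -0.007]]
[472.46392178 166.45295592 118.25522816]
(array([ 0.1032,  0.0068, -0.0034]), array([-0.003,  0.006,  0.012]))
```

View pics/s6.png

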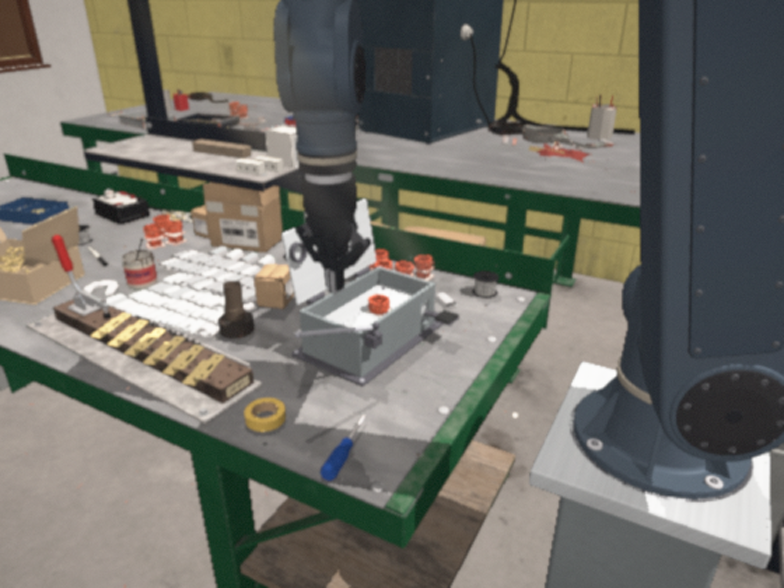

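View pics/w6.png

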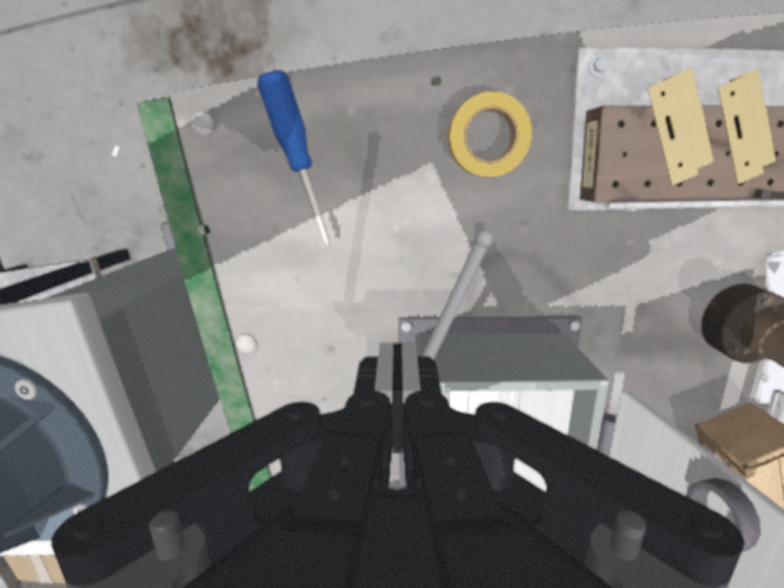

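>>> carry_out:
  rows:
    - {"delta_pos": [0.05, 0.004, -0.002], "angular": [0, 0, 0], "fingers": 0.0}
    - {"delta_pos": [0.09, 0.004, -0.002], "angular": [0, 0, 0], "fingers": 0.0}
    - {"delta_pos": [0.107, 0.004, -0.002], "angular": [0, 0, 0], "fingers": 0.0}
    - {"delta_pos": [0.107, 0.004, -0.002], "angular": [0, 0, 0], "fingers": 0.0}

```text
time: 5.9
tcp_pos: [477.1, 167.4, 121.8]
tcp_rot: [1.307, 1.143, -1.307]
force: [0.2, 0.3, 0.5]
opening: -0.4
```

```bash
python3 - <<'E'
from rod import *
o=st()
for a in np.r_[.38,np.linspace(.45,1.571,9)]:
    d=20-5*(a-.38)/1.19
    print(round(a,2),to(path(a,d),[0,0,-1],fdir([1,0,0]),o)[0])
print(to(path(1.571,11),[0,0,-1],fdir([1,0,0]),o))
E
```

```text
t 5.9 tcp [477.1 167.4 121.8] F [0.2 0.3 0.5] op -0.4 q [ 0.34  0.28 -0.28  1.01  0.    2.04] rot [[-0.0, 0.0, -1.0], [0.991, -0.133, -0.0]]
0.38 [0.0036 0.0051 0.0046]
0.45 [-0.0003  0.0109  0.0064]
0.59 [-0.0076  0.0222  0.0113]
0.73 [-0.0142  0.0328  0.0181]
0.87 [-0.02    0.0427  0.0266]
1.01 [-0.025   0.0517  0.0365]
1.15 [-0.029   0.0595  0.0479]
1.29 [-0.0318  0.0661  0.0604]
1.43 [-0.0336  0.0713  0.0739]
1.57 [-0.0342  0.0748  0.0882]
(array([-0.0342,  0.0749,  0.0922]), array([-0.005,  0.   ,  0.   ]))
```

>>> carry_out:
  rows:
    - {"delta_pos": [0.003, 0.011, 0.006], "angular": [0, 0, 0], "fingers": 0.0}
    - {"delta_pos": [-0.005, 0.022, 0.011], "angular": [0, 0, 0], "fingers": 0.0}
    - {"delta_pos": [-0.012, 0.033, 0.018], "angular": [0, 0, 0], "fingers": 0.0}
    - {"delta_pos": [-0.017, 0.043, 0.027], "angular": [0, 0, 0], "fingers": 0.0}
    - {"delta_pos": [-0.022, 0.052, 0.037], "angular": [0, 0, 0], "fingers": 0.0}

```text
time: 6.4
tcp_pos: [524.4, 123.0, 145.0]
tcp_rot: [1.308, 1.142, -1.305]
force: [-0.8, 0.4, -0.0]
opening: -0.1
```

```bash
python3 - <<'E'
from rod import *
o,c=snap('wrist','w7');
for a in np.linspace(1.01,1.571,5):
    d=20-5*(a-.38)/1.19
    print(round(a,2),to(path(a,d,dz=-8),[0,0,-1],fdir([1,0,0]),o)[0])
print(to(path(1.571,11,dz=-8),[0,0,-1],fdir([1,0,0]),o))
E
```

```text
t 6.4 tcp [524.4 123.  145. ] F [-0.8  0.4 -0. ] op -0.1 q [ 0.23  0.31 -0.17  1.09  0.    1.93] rot [[0.002, 0.001, -1.0], [0.991, -0.133, 0.002]]
1.01 [ 0.0011 -0.0011 -0.0012]
1.15 [-0.0028  0.0067  0.0101]
1.29 [-0.0057  0.0133  0.0227]
1.43 [-0.0075  0.0185  0.0362]
1.57 [-0.0081  0.0221  0.0505]
(array([-0.0081,  0.0221,  0.0545]), array([-0.004, -0.001, -0.002]))
```

View pics/w7.png

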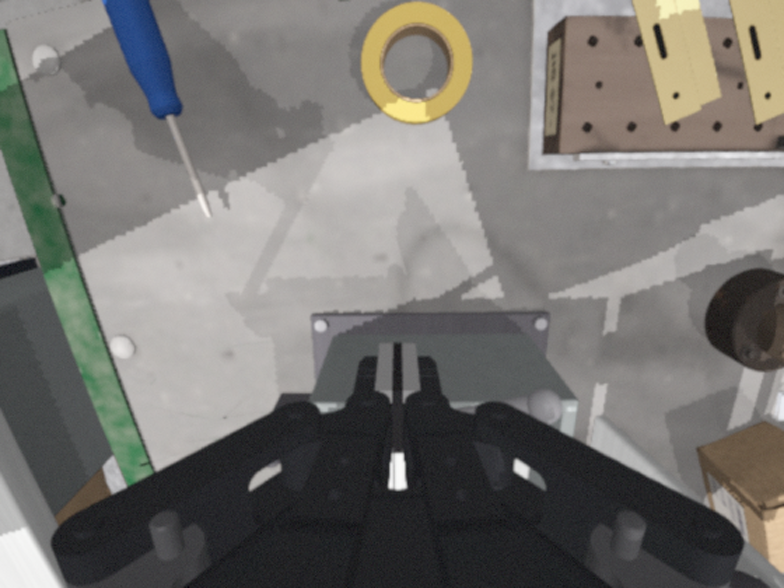

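>>> carry_out:
  rows:
    - {"delta_pos": [-0.003, 0.007, 0.01], "angular": [0, 0, 0], "fingers": 0.0}
    - {"delta_pos": [-0.006, 0.013, 0.023], "angular": [0, 0, 0], "fingers": 0.0}
    - {"delta_pos": [-0.007, 0.018, 0.036], "angular": [0, 0, 0], "fingers": 0.0}
    - {"delta_pos": [-0.008, 0.022, 0.048], "angular": [0, 0, 0], "fingers": 0.0}
    - {"delta_pos": [-0.008, 0.022, 0.051], "angular": [0, 0, 0], "fingers": 0.0}

```text
time: 6.95
tcp_pos: [538.1, 70.9, 151.6]
tcp_rot: [1.31, 1.147, -1.304]
force: [-0.6, 18.2, -0.3]
opening: -0.1
```

```bash
cat > ov.py <<'E'
from h import *
import sys
def ov(n,name,L,box,f):
    o,c=snap(n,name); im=cv2.imread(f'pics/{name}.png')
    im=cv2.resize(im,None,fx=2,fy=2)
    for l in L: cv2.polylines(im,[(proj(n,fx(p,l))*2.8).astype(int)],False,(0,0,255),1)
    x0,y0,x1,y1=[2*b for b in box]
    cv2.imwrite(f'pics/{name}o.png',cv2.resize(im[y0:y1,x0:x1],None,fx=f,fy=f))
E
python3 - <<'E'
from ov import *
ov('side','s8',[[(-83,98,101),rodtip(1.42)]],(260,180,500,400),1.35)
ov('scene','c8',[[(-83,98,101),rodtip(1.42)]],(300,180,540,400),1.35)
E
```

```text
t 6.95 tcp [538.1  70.9 151.6] F [-0.6 18.2 -0.3] op -0.1 q [ 0.13  0.31 -0.15  1.11  0.    1.83] rot [[0.0, 0.005, -1.0], [0.991, -0.133, -0.001]]
t 7.0 tcp [538.1  71.3 151.5] F [-0.3 10.5 -0.2] op -0.3 q [ 0.13  0.31 -0.15  1.11  0.01  1.83] rot [[0.0, 0.005, -1.0], [0.991, -0.132, -0.0]]
```

View pics/s8o.png

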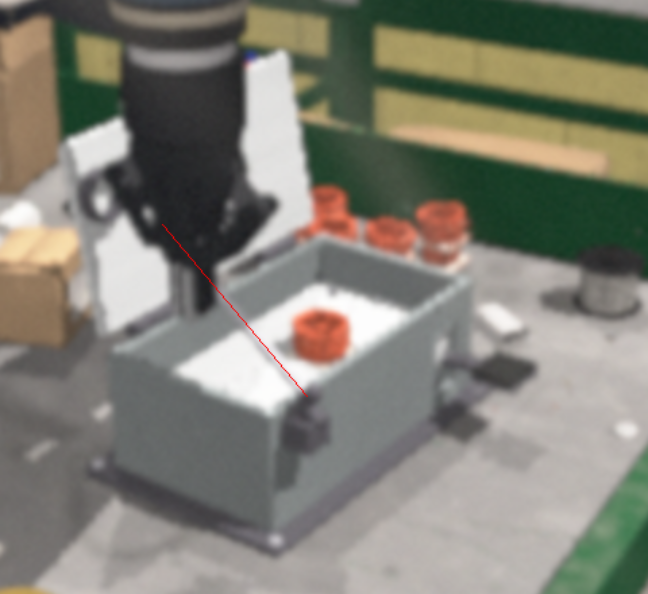

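View pics/c8o.png

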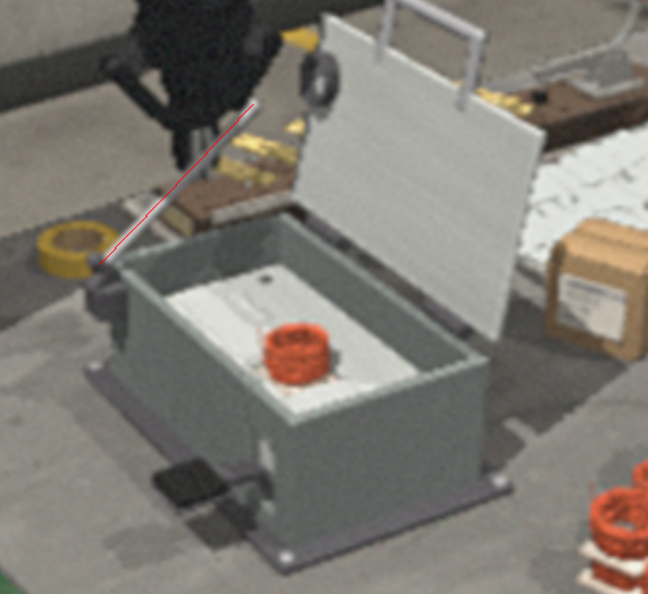

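>>> carry_out:
  rows:
    - {"delta_pos": [0, 0, -0.03], "angular": [0, 0, 0], "fingers": 0.0}
    - {"delta_pos": [-0.05, 0, -0.03], "angular": [0, 0, 0], "fingers": 0.0}
    - {"delta_pos": [-0.1, 0, -0.03], "angular": [0, 0, 0], "fingers": 0.0}
    - {"delta_pos": [-0.15, 0, -0.03], "angular": [0, 0, 0], "fingers": 0.0}
    - {"delta_pos": [-0.19, 0, -0.03], "angular": [0, 0, 0], "fingers": 0.35}

```text
time: 7.55
tcp_pos: [541.8, 99.6, 344.5]
tcp_rot: [1.308, 1.142, -1.305]
force: [1.1, 0.1, -0.6]
opening: 13.3
```

```bash
python3 - <<'E'
from ov import *
o=st()
ov('side','s9',[[(-83,98,101),rodtip(1.42)]],(260,180,500,400),1.35)
b=fx(p,lidpt(1.75,174))[0]+[0,-2,3]; print(b)
for dz in (60,0): print(to(b+[0,0,dz],[0,0,-1],fdir([1,0,0]),o))
E
```

```text
t 7.55 tcp [541.8  99.6 344.5] F [ 1.1  0.1 -0.6] op 13.3 q [ 0.18  0.27  0.29  1.59 -0.    1.89] rot [[0.002, 0.0, -1.0], [0.991, -0.133, 0.002]]
t 7.55 tcp [541.8  99.6 344.5] F [ 1.1  0.1 -0.6] op 13.3 q [ 0.18  0.27  0.29  1.59 -0.    1.89] rot [[0.002, 0.0, -1.0], [0.991, -0.133, 0.002]]
[633.06903946 -58.07370812 271.21355476]
(array([0.0134, 0.1113, 0.1441]), array([-0.004, -0.001, -0.002]))
(array([0.0734, 0.1112, 0.1442]), array([-0.004, -0.001, -0.002]))
```

View pics/s9o.png

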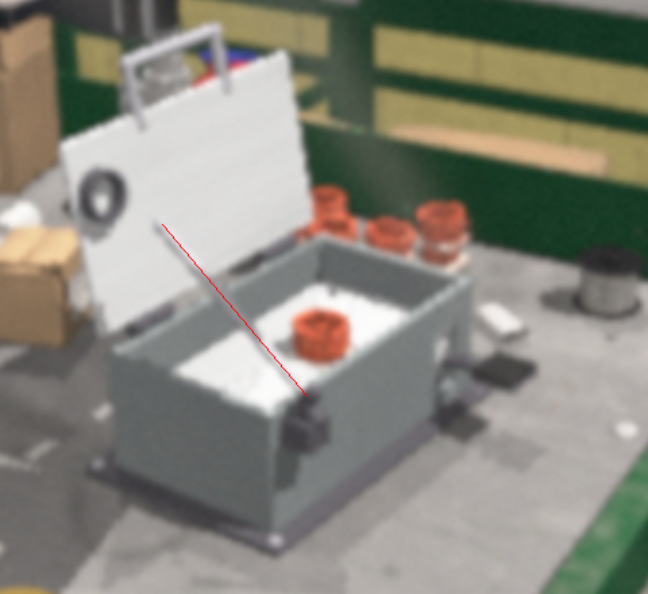

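>>> carry_out:
  rows:
    - {"delta_pos": [0.013, 0.111, 0.144], "angular": [0, 0, 0], "fingers": 0.35}
    - {"delta_pos": [0.013, 0.111, 0.144], "angular": [0, 0, 0], "fingers": 0.35}
    - {"delta_pos": [0.013, 0.111, 0.144], "angular": [0, 0, 0], "fingers": 0.35}
    - {"delta_pos": [0.013, 0.111, 0.144], "angular": [0, 0, 0], "fingers": 0.35}
    - {"delta_pos": [0.013, 0.111, 0.144], "angular": [0, 0, 0], "fingers": 0.35}

```text
time: 8.1
tcp_pos: [634.0, -61.8, 326.4]
tcp_rot: [1.308, 1.142, -1.311]
force: [-0.2, 1.4, -0.6]
opening: 30.1
```

```bash
python3 - <<'E'
from h import *
o,c=snap('wrist','w10')
b=fx(p,lidpt(1.75,174))[0]+[0,-2,2]
print(to(b,[0,0,-1],fdir([1,0,0]),o))
E
```

```text
t 8.1 tcp [634.  -61.8 326.4] F [-0.2  1.4 -0.6] op 30.1 q [-0.1   0.44  0.5   1.63 -0.    1.61] rot [[-0.002, -0.001, -1.0], [0.991, -0.137, -0.002]]
(array([ 0.0562, -0.0014, -0.0036]), array([-0.008,  0.001,  0.002]))
```

View pics/w10.png

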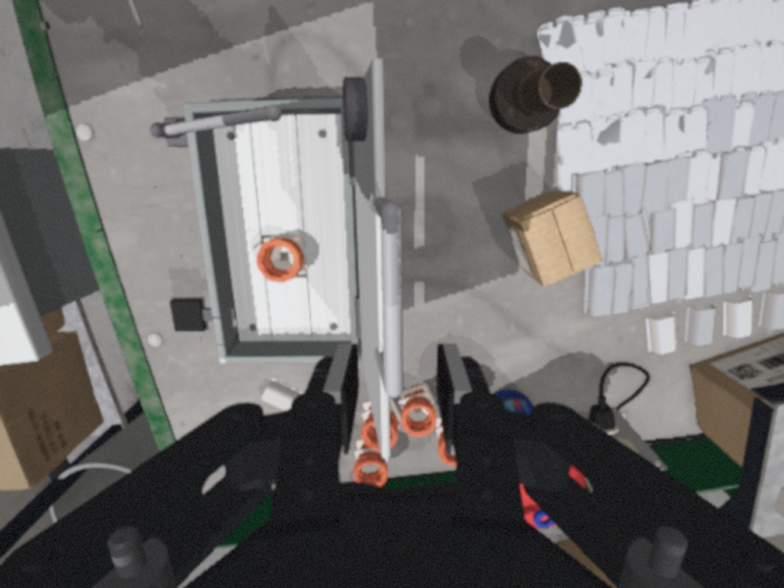

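Bar (x≈392 px) lies midway between the pads; descend and pinch.

>>> carry_out:
  rows:
    - {"delta_pos": [0.03, -0.001, -0.003], "angular": [0, 0, 0], "fingers": 0.35}
    - {"delta_pos": [0.056, -0.001, -0.003], "angular": [0, 0, 0], "fingers": 0.35}
    - {"delta_pos": [0.056, -0.001, -0.003], "angular": [0, 0, 0], "fingers": 0.0}
    - {"delta_pos": [0.056, -0.001, -0.003], "angular": [0, 0, 0], "fingers": 0.0}
    - {"delta_pos": [0.056, -0.001, -0.003], "angular": [0, 0, 0], "fingers": 0.0}

```text
time: 8.65
tcp_pos: [630.9, -53.6, 271.8]
tcp_rot: [1.305, 1.147, -1.309]
force: [-3.0, 1.5, -16.7]
opening: 8.5
```

```bash
python3 - <<'E'
from h import *
o=st()
C=R.from_rotvec(o['tcp_rot']).as_matrix()
for th in [1.625,1.5,1.375,1.30,1.26,1.22,1.2]:
  d=fdir(lidpt(th,174)-lidpt(1.75,174)); print(round(th,3),(C.T@d/1000).round(4))
E
```

```text
t 8.65 tcp [630.9 -53.6 271.8] F [ -3.    1.5 -16.7] op 8.5 q [-0.08  0.43  0.34  1.49  0.    1.62] rot [[-0.004, 0.001, -1.0], [0.991, -0.132, -0.004]]
1.625 [-0.0024 -0.0216  0.0001]
1.5 [-0.0022 -0.0433  0.0001]
1.375 [ 0.0008 -0.0649  0.0002]
1.3 [ 0.0038 -0.0775  0.0002]
1.26 [ 0.0059 -0.0842  0.0003]
1.22 [ 0.0082 -0.0908  0.0003]
1.2 [ 0.0094 -0.094   0.0003]
```

>>> carry_out:
  rows:
    - {"delta_pos": [0, -0.0216, 0], "angular": [0, 0, 0], "fingers": 0.0}
    - {"delta_pos": [0, -0.043, 0], "angular": [0, 0, 0], "fingers": 0.0}
    - {"delta_pos": [0.002, -0.06, 0], "angular": [0, 0, 0], "fingers": 0.0}
    - {"delta_pos": [0.004, -0.0735, 0], "angular": [0, 0, 0], "fingers": 0.0}
    - {"delta_pos": [0.006, -0.081, 0], "angular": [0, 0, 0], "fingers": 0.0}

```text
time: 9.15
tcp_pos: [552.3, -43.5, 268.6]
tcp_rot: [1.308, 1.14, -1.303]
force: [0.9, -1.6, 0.9]
opening: 8.6
```

```bash
python3 - <<'E'
from ov import *
L=lambda t:[[lidpt(t,0,-118),lidpt(t,140,-118),lidpt(t,140,118),lidpt(t,0,118)],[(-83,98,101),rodtip(1.42)]]
ov('side','s11',L(1.22),(260,180,500,400),1.35)
ov('scene','c11',L(1.22),(300,180,540,400),1.35)
print(fx(p,lidpt(1.22,174)))
E
```

```text
t 9.15 tcp [552.3 -43.5 268.6] F [ 0.9 -1.6  0.9] op 8.6 q [-0.08  0.28  0.11  1.4  -0.    1.63] rot [[0.004, -0.001, -1.0], [0.991, -0.132, 0.004]]
t 9.2 tcp [551.4 -43.4 268.4] F [-1.6 -0.5  2. ] op 8.1 q [-0.08  0.28  0.11  1.4  -0.    1.63] rot [[0.003, -0.0, -1.0], [0.991, -0.132, 0.003]]
[[543.01560889 -44.38244465 260.403288  ]]
```

View pics/s11o.png

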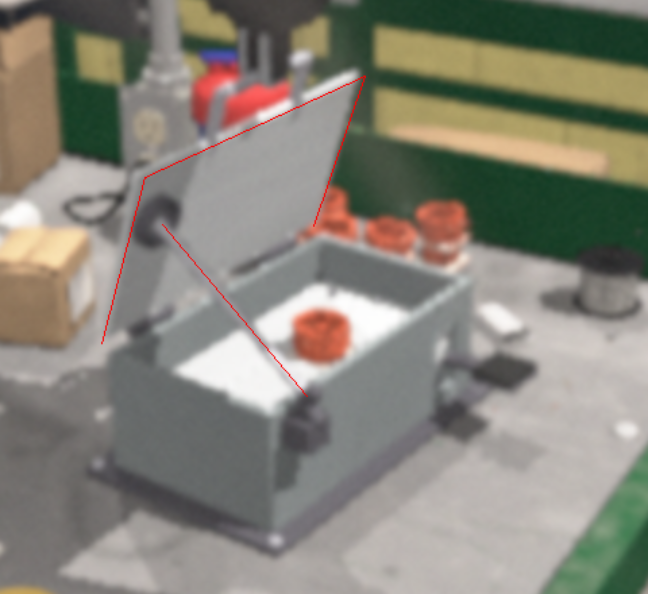

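View pics/c11o.png

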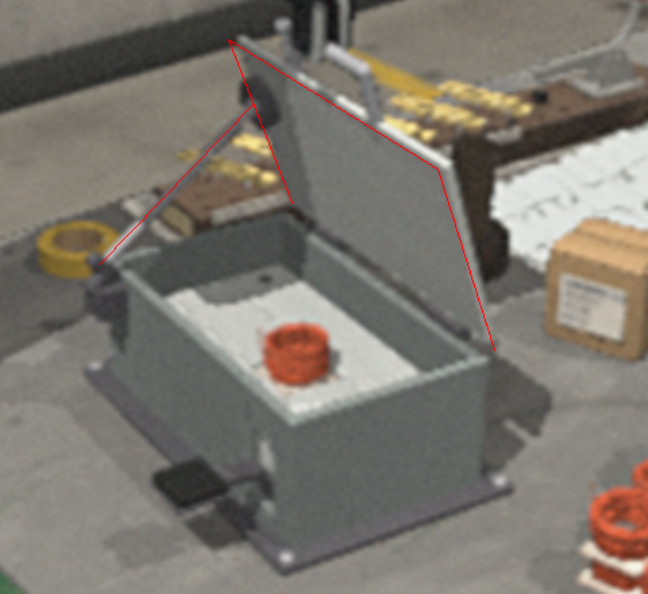

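>>> carry_out:
  rows:
    - {"delta_pos": [0.001, -0.003, 0], "angular": [0, 0, 0], "fingers": 0.0}
    - {"delta_pos": [0.002, -0.006, 0], "angular": [0, 0, 0], "fingers": 0.0}
    - {"delta_pos": [0.003, -0.009, 0], "angular": [0, 0, 0], "fingers": 0.0}
    - {"delta_pos": [0.003, -0.01, 0], "angular": [0, 0, 0], "fingers": 0.0}

```text
time: 9.65
tcp_pos: [543.0, -42.3, 265.4]
tcp_rot: [1.308, 1.141, -1.304]
force: [-1.9, -1.0, 5.0]
opening: 8.2
```

```bash
python3 - <<'E'
from ov import *
L=lambda t:[[lidpt(t,0,-118),lidpt(t,140,-118),lidpt(t,140,118),lidpt(t,0,118)]]
ov('side','s12',L(1.22),(260,180,500,400),1.35)
E
```

```text
t 9.65 tcp [543.  -42.3 265.4] F [-1.9 -1.   5. ] op 8.2 q [-0.08  0.26  0.08  1.38 -0.    1.63] rot [[0.003, -0.0, -1.0], [0.991, -0.133, 0.003]]
```

View pics/s12o.png

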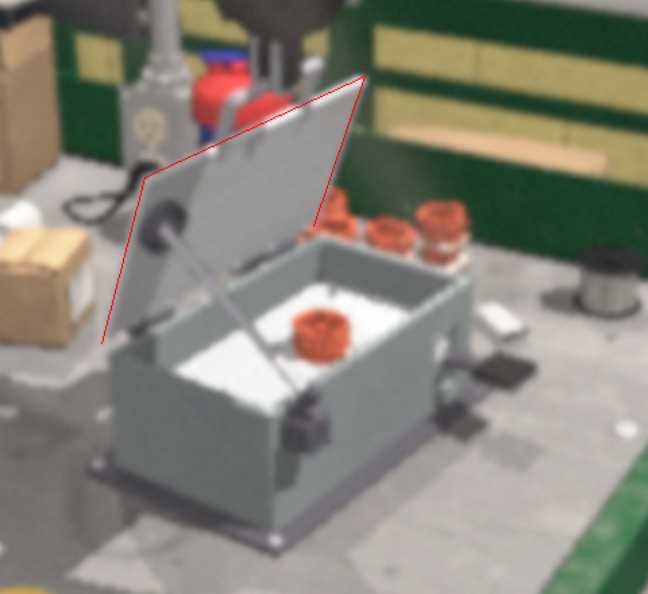

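>>> carry_out:
  rows:
    - {"delta_pos": [0.001, -0.003, 0], "angular": [0, 0, 0], "fingers": 0.0}
    - {"delta_pos": [0.001, -0.003, 0], "angular": [0, 0, 0], "fingers": 0.15}
    - {"delta_pos": [0.001, -0.003, 0], "angular": [0, 0, 0], "fingers": 0.35}
    - {"delta_pos": [0.001, -0.003, 0], "angular": [0, 0, 0], "fingers": 0.35}
    - {"delta_pos": [0.001, -0.003, 0], "angular": [0, 0, 0], "fingers": 0.35}

```text
time: 10.2
tcp_pos: [539.1, -41.7, 262.4]
tcp_rot: [1.306, 1.144, -1.307]
force: [0.4, 0.7, -0.5]
opening: 30.0
```

>>> carry_out:
  rows:
    - {"delta_pos": [-0.04, 0.002, 0], "angular": [0, 0, 0], "fingers": 0.35}
    - {"delta_pos": [-0.07, 0.002, 0], "angular": [0, 0, 0], "fingers": 0.35}
    - {"delta_pos": [-0.07, 0.002, 0], "angular": [0, 0, 0], "fingers": 0.35}

```text
time: 10.5
tcp_pos: [542.2, -42.1, 336.2]
tcp_rot: [1.309, 1.139, -1.302]
force: [-0.1, -0.0, -0.2]
opening: 29.7
```

```bash
python3 - <<'E'
from ov import *
L=lambda t:[[lidpt(t,0,-118),lidpt(t,140,-118),lidpt(t,140,118),lidpt(t,0,118)]]
ov('side','s13',L(1.22),(260,180,500,400),1.35)
ov('scene','c13',L(1.22),(300,180,540,400),1.35)
o=st(); pad=fx(p,[-116,-85,53])[0]; print(pad)
for q in (np.r_[pad[:2],340],pad+[0,0,16]): print(to(q,[0,0,-1],fdir([1,0,0]),o))
E
```

```text
t 10.5 tcp [542.2 -42.1 336.2] F [-0.1 -0.  -0.2] op 29.7 q [-0.08  0.26  0.25  1.56  0.    1.63] rot [[0.005, -0.0, -1.0], [0.991, -0.133, 0.005]]
t 10.55 tcp [541.8 -42.1 334.2] F [ 0.5  0.7 -0.5] op 29.7 q [-0.08  0.26  0.24  1.56  0.    1.63] rot [[0.003, -0.0, -1.0], [0.991, -0.133, 0.003]]
t 10.6 tcp [541.3 -42.  332.7] F [-0.2 -0.7 -1. ] op 29.7 q [-0.08  0.26  0.24  1.55  0.    1.63] rot [[0.001, 0.0, -1.0], [0.991, -0.133, 0.001]]
[ 401.95854493 -111.7829247    53.        ]
(array([-0.0074, -0.1288,  0.0876]), array([-0.004, -0.   , -0.001]))
(array([ 0.2636, -0.1291,  0.0877]), array([-0.004, -0.   , -0.001]))
```

View pics/s13o.png

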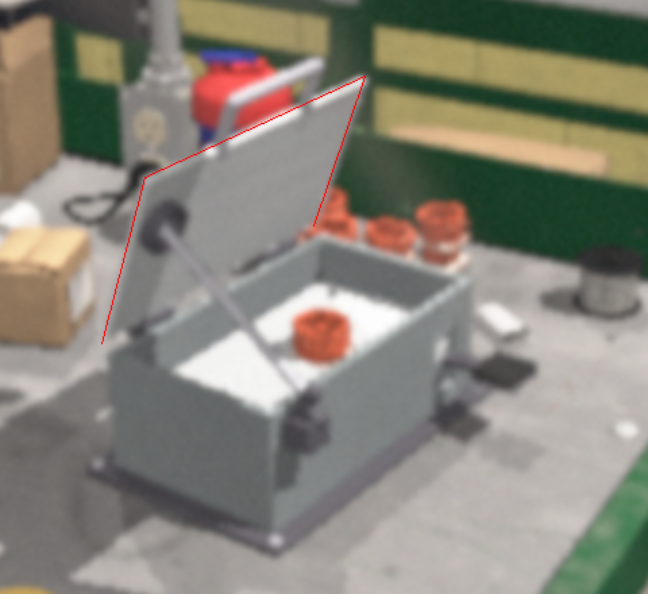

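View pics/c13o.png

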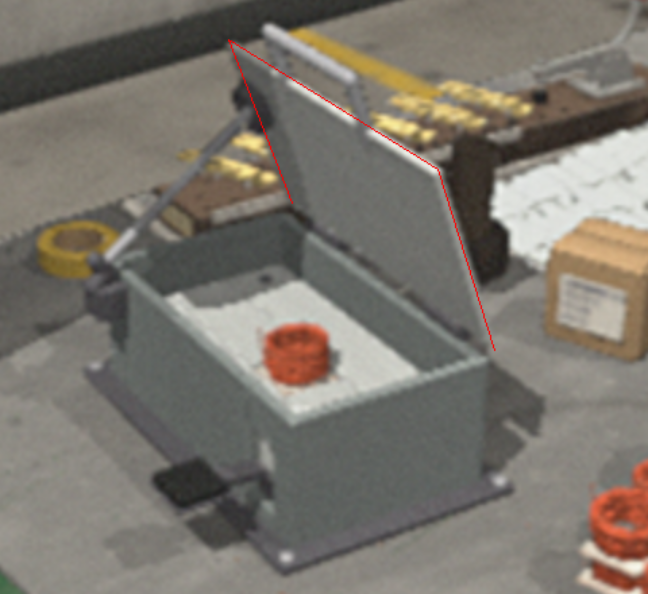

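>>> carry_out:
  rows:
    - {"delta_pos": [0, -0.129, 0.088], "angular": [0, 0, 0], "fingers": 0.0}
    - {"delta_pos": [0, -0.129, 0.088], "angular": [0, 0, 0], "fingers": 0.0}
    - {"delta_pos": [0, -0.129, 0.088], "angular": [0, 0, 0], "fingers": 0.0}
    - {"delta_pos": [0.05, -0.129, 0.088], "angular": [0, 0, 0], "fingers": 0.0}
    - {"delta_pos": [0.1, -0.129, 0.088], "angular": [0, 0, 0], "fingers": 0.0}

```text
time: 11.1
tcp_pos: [400.2, -112.9, 232.0]
tcp_rot: [1.309, 1.14, -1.306]
force: [0.4, -0.0, -0.6]
opening: 0.2
```

```bash
python3 - <<'E'
from h import *
o=st(); pad=fx(p,[-117,-85,53])[0]; print(pad)
for q in (pad+[0,0,22],pad+[0,0,11]): print(to(q,[0,0,-1],fdir([1,0,0]),o))
E
```

```text
t 11.1 tcp [ 400.2 -112.9  232. ] F [ 0.4 -0.  -0.6] op 0.2 q [-0.27  0.05 -0.26  1.25 -0.    1.43] rot [[0.003, -0.001, -1.0], [0.991, -0.135, 0.003]]
[ 400.96686725 -111.6541793    53.        ]
(array([ 0.157 ,  0.0002, -0.0014]), array([-0.006,  0.   , -0.003]))
(array([ 1.68e-01,  1.00e-04, -1.40e-03]), array([-0.006,  0.   , -0.003]))
```

>>> carry_out:
  rows:
    - {"delta_pos": [0.05, 0, -0.001], "angular": [0, 0, 0], "fingers": 0.0}
    - {"delta_pos": [0.1, 0, -0.001], "angular": [0, 0, 0], "fingers": 0.0}
    - {"delta_pos": [0.14, 0, -0.001], "angular": [0, 0, 0], "fingers": 0.0}
    - {"delta_pos": [0.155, 0, -0.001], "angular": [0, 0, 0], "fingers": 0.0}
    - {"delta_pos": [0.155, 0, -0.001], "angular": [0, 0, 0], "fingers": 0.0}

```text
time: 11.6
tcp_pos: [398.7, -110.3, 75.0]
tcp_rot: [1.305, 1.149, -1.311]
force: [0.2, -0.4, 1.3]
opening: -0.0
```

```bash
python3 - <<'E'
from ov import *
ov('side','s14',[],(260,180,500,400),1.35)
ov('scene','c14',[],(300,180,540,400),1.35)
o=st(); print(to(fx(p,[-117,-85,53])[0],[0,0,-1],fdir([1,0,0]),o))
E
```

```text
t 11.6 tcp [ 398.7 -110.3   75. ] F [ 0.2 -0.4  1.3] op -0.0 q [-0.27  0.19 -0.55  0.84  0.    1.43] rot [[-0.006, 0.002, -1.0], [0.991, -0.133, -0.006]]
t 11.65 tcp [ 400.  -110.7   76.6] F [ 1.2 -1.2  0.4] op -0.1 q [-0.27  0.19 -0.55  0.84  0.    1.43] rot [[-0.004, 0.001, -1.0], [0.991, -0.133, -0.004]]
t 11.7 tcp [ 401.1 -111.    77.7] F [ 0.2 -0.9 -1. ] op -0.1 q [-0.27  0.18 -0.55  0.84  0.    1.43] rot [[-0.001, 0.0, -1.0], [0.991, -0.133, -0.001]]
(array([ 0.0247, -0.    ,  0.0007]), array([-0.004, -0.   ,  0.001]))
```

View pics/s14o.png

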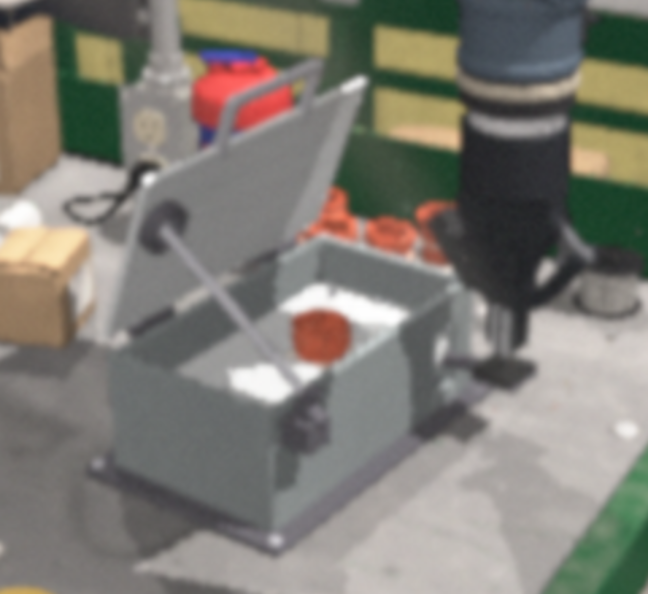

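View pics/c14o.png

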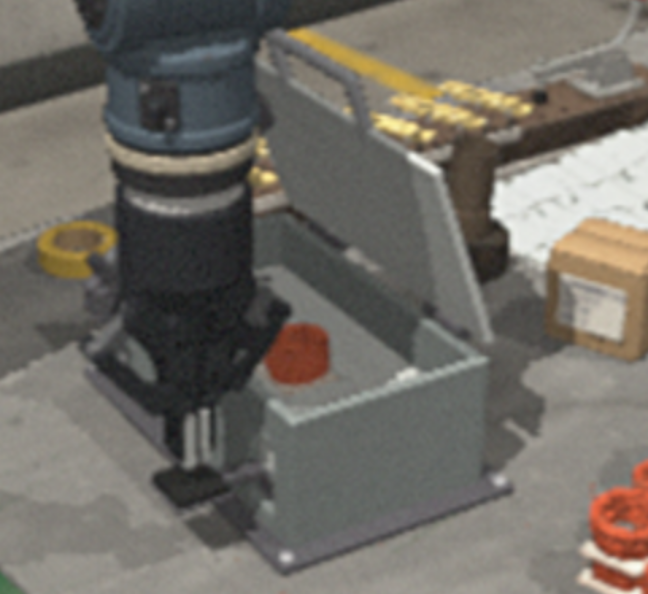

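>>> carry_out:
  rows:
    - {"delta_pos": [0.008, 0, 0], "angular": [0, 0, 0], "fingers": 0.0}
    - {"delta_pos": [0.014, 0, 0], "angular": [0, 0, 0], "fingers": 0.0}
    - {"delta_pos": [0.018, 0.0, 0], "angular": [0, 0, 0], "fingers": 0.0}
    - {"delta_pos": [0.022, 0.0, 0], "angular": [0, 0, 0], "fingers": 0.0}
    - {"delta_pos": [0.025, 0.0, 0], "angular": [0, 0, 0], "fingers": 0.0}

```text
time: 12.2
tcp_pos: [401.3, -111.2, 52.7]
tcp_rot: [1.306, 1.143, -1.307]
force: [-2.2, -0.9, 4.2]
opening: -0.1
```

>>> carry_out:
  rows:
    - {"delta_pos": [0.002, 0, 0], "angular": [0, 0, 0], "fingers": 0.0}
    - {"delta_pos": [0.004, 0, 0], "angular": [0, 0, 0], "fingers": 0.0}
    - {"delta_pos": [0.006, 0.0, 0], "angular": [0, 0, 0], "fingers": 0.0}
    - {"delta_pos": [0.008, 0.0, 0], "angular": [0, 0, 0], "fingers": 0.0}

```text
time: 12.6
tcp_pos: [401.9, -111.2, 45.1]
tcp_rot: [1.307, 1.143, -1.306]
force: [-6.2, -0.5, 25.9]
opening: -0.3
```

```bash
python3 -c "
from h import *
st()"
```

```text
t 12.6 tcp [ 401.9 -111.2   45.1] F [-6.2 -0.5 25.9] op -0.3 q [-0.27  0.23 -0.6   0.75  0.    1.43] rot [[0.001, -0.0, -1.0], [0.991, -0.133, 0.001]]
```

>>> carry_out:
  rows:
    - {"delta_pos": [0.001, 0, 0], "angular": [0, 0, 0], "fingers": 0.0}
    - {"delta_pos": [0.001, 0, 0], "angular": [0, 0, 0], "fingers": 0.0}

```text
time: 12.8
tcp_pos: [402.0, -111.3, 45.0]
tcp_rot: [1.307, 1.142, -1.306]
force: [-7.7, 1.3, 26.3]
opening: -0.1
```

>>> carry_out:
  rows:
    - {"delta_pos": [-0.02, 0, 0], "angular": [0, 0, 0], "fingers": 0.0}
    - {"delta_pos": [-0.06, 0, 0], "angular": [0, 0, 0], "fingers": 0.0}
    - {"delta_pos": [-0.11, 0, 0], "angular": [0, 0, 0], "fingers": 0.0}
    - {"delta_pos": [-0.16, -0.03, 0.04], "angular": [0, 0, 0], "fingers": 0.0}
    - {"delta_pos": [-0.21, -0.06, 0.08], "angular": [0, 0, 0], "fingers": 0.0}

```text
time: 13.3
tcp_pos: [352.2, -161.7, 226.3]
tcp_rot: [1.305, 1.143, -1.303]
force: [-0.0, -0.8, -0.5]
opening: -0.2
```

>>> carry_out:
  rows:
    - {"delta_pos": [-0.03, -0.04, 0.05], "angular": [0, 0, 0], "fingers": 0.0}
    - {"delta_pos": [-0.05, -0.08, 0.1], "angular": [0, 0, 0], "fingers": 0.0}
    - {"delta_pos": [-0.05, -0.08, 0.1], "angular": [0, 0, 0], "fingers": 0.0}
    - {"delta_pos": [-0.05, -0.08, 0.1], "angular": [0, 0, 0], "fingers": 0.0}

```text
time: 13.7
tcp_pos: [257.9, -252.8, 276.1]
tcp_rot: [1.309, 1.137, -1.309]
force: [0.5, 0.0, 0.6]
opening: -0.1
```

```bash
python3 - <<'E'
from ov import *
a=.36; pad=[(-60-58*np.cos(a)+0,-85,42+11-20)]
L=[[lidpt(1.22,0,-118),lidpt(1.22,140,-118),lidpt(1.22,140,118),lidpt(1.22,0,118)],[(-135,-103,33),(-101,-103,33),(-101,-67,33),(-135,-67,33),(-135,-103,33)]]
L+=[[(-5+20.5*sx,-20+20.5*sy,52) for sx,sy in((-1,-1),(-1,1),(1,1),(1,-1),(-1,-1))]]
ov('side','s15',L,(260,180,500,400),1.35)
ov('scene','c15',L,(300,180,540,400),1.35)
E
```

```text
t 13.7 tcp [ 257.9 -252.8  276.1] F [0.5 0.  0.6] op -0.1 q [-0.78 -0.06 -0.26  1.36 -0.    0.93] rot [[0.002, -0.003, -1.0], [0.991, -0.137, 0.003]]
t 13.75 tcp [ 258.8 -251.6  275.2] F [-0.4 -0.7 -0.5] op -0.1 q [-0.77 -0.06 -0.26  1.36  0.    0.94] rot [[0.002, -0.001, -1.0], [0.991, -0.137, 0.002]]
```

View pics/s15o.png

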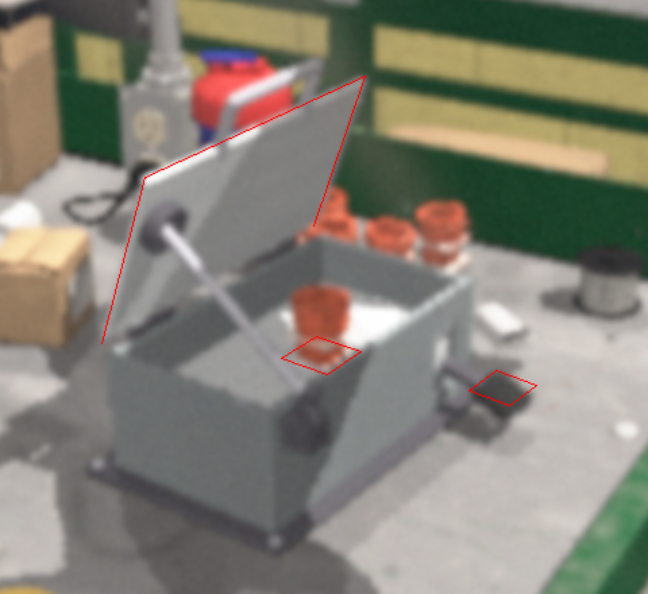

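View pics/c15o.png

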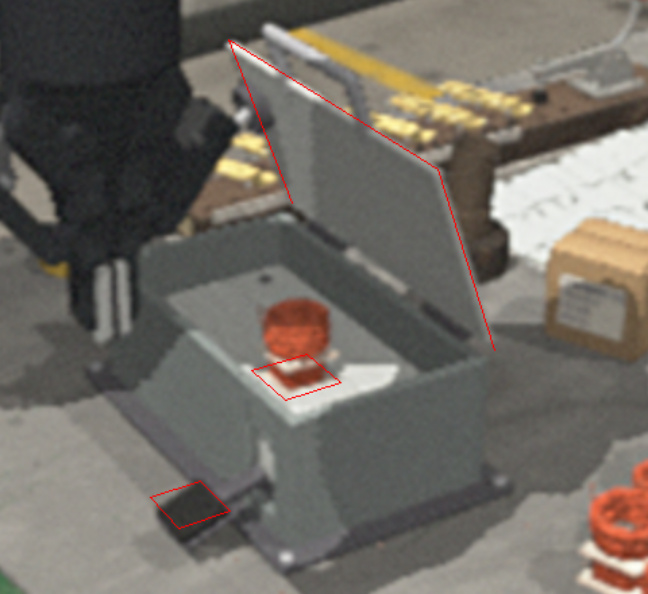

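View pics/c15.png

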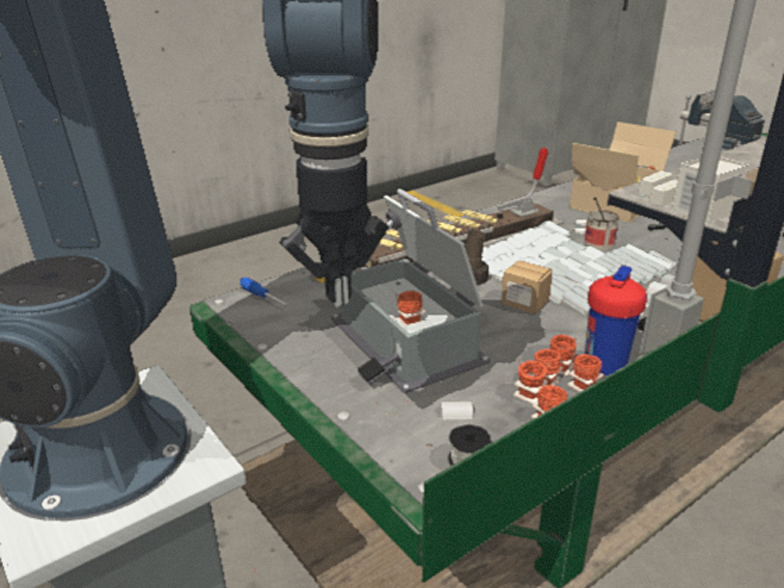

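>>> carry_out:
  rows:
    - {"delta_pos": [0, 0, 0], "angular": [0, 0, 0], "fingers": 0.0}
    - {"delta_pos": [0, 0, 0], "angular": [0, 0, 0], "fingers": 0.0}
    - {"delta_pos": [0, 0, 0], "angular": [0, 0, 0], "fingers": 0.0}

```text
time: 14.1
tcp_pos: [260.0, -249.4, 274.1]
tcp_rot: [1.305, 1.145, -1.305]
force: [-0.2, -0.2, 0.7]
opening: 0.3
```

```bash
python3 -c "
from h import *
from workcell import hand_in
st(); print(hand_in())"
```

```text
t 14.1 tcp [ 260.  -249.4  274.1] F [-0.2 -0.2  0.7] op 0.3 q [-0.76 -0.06 -0.27  1.36  0.    0.94] rot [[-0.001, 0.001, -1.0], [0.991, -0.131, -0.001]]
the job is handed in; nothing more can be done
None
```

The job is done in the order asked and handed in at about 14.1 s of the 59 s allowed.

- **Lid opened:** I pinched the bar, raised the lid along its arc and tipped it right back. The pictures showed it resting on its stop at 1.75 rad before I let go of the job and moved on.
- **Prop rod:** I pushed it up with the closed fingers until it hit its stop, where the force rose to about 18 N. The picture matched the rod at 1.42 rad.
- **Lid propped:** I pinched the bar again and tipped the lid forward. It now rests on the rod at about 1.22 rad with the rod's tip in the socket, and it stayed there after release.
- **Pedal:** I pressed it until the force jumped from 4 to 26 N, which I took as the stop. The last pictures show the pad down about 20 mm and the coil standing upright, with its lower flange at deck level.

At the last reading the arm was clear and the wrist force was below 1 N. The shell and reel look unmoved in the final pictures. The tape was not fully in view in them, but nothing came near it. My pixel measurements of the fixture agreed to about 2 mm, except two wrist-camera points that were off by about 3 px. No check failed.

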